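# Seat the double lid of a bolt tin, then raise only the cover

## Robot

A 6-joint arm with a two-finger parallel gripper is mounted at the origin on a cart in front of the work surface, level with it; the furniture and walls round the work are solid. World frame = base frame: x ahead of the robot, y to its left, z up, the work surface at z = 0. Lengths are in m, angles in rad, forces in N, time in s.
With the tool pointing down it reaches from about 0.375 to 0.975 m from the base axis. Payload 3.8 kg.
Tool frame: the origin (TCP) lies between the finger pads; the fingertips stand 17 mm ahead of it and the grasp point (between the pads) lies 2 mm behind it; z points along the fingers, x is the direction in which the jaws open and shut, and the axes are right-handed (so a half turn about z gives the same grasp; the last joint's range is limited). The gripper opens to 85 mm and grips with 20 to 120 N. Pads are 22 mm wide; open, the fingers measure 114 mm over their backs; the gripper's body (76 mm by 85 mm) begins 54 mm behind the grasp point. The pads swing forward as they close: fully open they stand 13 mm farther back than shut.
Start: joints at [1.115, 0.264, 1.604, -0, 1.274, -0.037], TCP at [0.274, 0.617, 0.211] pointing down, gripper open.
Joint ranges: [-2.63, 2.63], [-0.94, 2.18], [0.31, 2.57], [-1.31, 4.45], [0, 2.66], [-2.55, 2.55]. Speed limits (rad/s): [2.57, 2.57, 3.14, 3.14, 3.14, 3.14].

## Interface

Orientations are given as a unit quaternion [x, y, z, w].
In Python, from rig import bot gives the robot as it stands.
- The arm moves only by the shell command python3 -m creep 'ROWS' [FORCE]. ROWS is JSON, one flat list of numbers, 7 for each row, row after row: the shift along the tool's x, y, z in m, then the turn, a rotation vector about the tool's x, y, z in rad, then the finger opening in m, from 0 to 0.0854. A call has 1 to 10 rows; each row shifts and turns the commanded pose from where the row before left it, along the tool's axes as they then stand; what a row does not reach is not made up. A row lasts 1/12 s, in which the tool goes at most 41.7 mm and 7.16 degrees, less where a joint would pass 70% of its speed; a pose out of reach is approached as far as the arm can. A call with a gripper value outside its range is refused whole. The fingers move at their own pace and stop on an object; FORCE is the grip in N (left out, the last holds). Time passes only in rows, so rows that do not move let the fingers close. It gives the time, the measured TCP pose, the force and the opening at its end, in the units of the state.
- bot.read_state(): the state, without advancing time (a new reading comes with each control period).
- bot.read_camera(name): name is "scene" or "side" or "wrist"; returns a dict with "pixels" (480x640x3 uint8, red, green, blue), "mtx" (3x3 intrinsics, pixels), "R" (3x3) and "t" (3): a world point X has camera coordinates R X + t; the wrist camera has in their place "mount" (4x4, takes a point from camera to tool coordinates, whose origin is the TCP and whose axes are the tool frame's). Camera axes: x right, y down, z forward; pixel columns grow to the right and rows downward; lengths in m; the calibration is good to about 2 mm. The wrist camera is an equidistant fisheye: a pixel r from the principal point sees the ray r / f radians off the axis. A picture is of the moment at which its call begins: read the wrist's pose just before it. There is no depth.
- bot.hand_in(): hands the job in, once; it reports no verdict.
Trained networks look in a picture, given as the dict that the camera call returned (one of the last four; its "shot" number tells which), for a name from the list of things; names that differ only in an ending like _2 or _b are one class to them, and where a whole thing is asked for, a point or a joint stands for the part that bears it (a point fixed in the world has none). Each returns a list of dicts, best first, with "score" (0 to 1); they miss things now and then, are a little off and sometimes report something else, mostly with a low value. They report only what shows in the picture. A call takes as long as a camera call. They do not tell look-alikes from the thing itself.
- bot.find_in(picture, label): "extent" ([centre column, centre row, width, height] in pixels, round what is visible of it).
- bot.masks_of(picture, label): "mask" (480x640 bool, what is visible of it) and "extent" ([centre column, centre row, width, height] in pixels, round what is visible of it).
- bot.pinpoint(picture, label): "at" ([column, row] in pixels: a listed point, or the origin of a listed thing).
The state is a dict: "clock": time; "q": joint angles; "qd": joint speeds; "joint_efforts": joint torques, N m; "position": TCP position; "tool_rot": TCP orientation; "contact_force": force on the tool from outside, world axes, zero at the start; "ft_torque": the same for the moment, N m; "grip_width": finger opening in m.
Only numpy, scipy, OpenCV 4.12 (cv2) and the standard library are available. Lean on these libraries where they do the work, as an engineer would, in place of code of your own. Each camera call takes 0.05 s, during which the arm holds its last target.

## Task

Close the tin of bolts with its nested pair of lids: lift both together by the brass stem, lower them (do not drop them) until the steel inner lid is fully seated in the tin's mouth, and let go of the stem. Then take the green outer lid by its black collar and lift it alone, without raising, tilting or unseating the inner lid, and finish while still holding it level above the tin, well clear of the top of the stem, so that the inner lid's seat can be inspected. Leave the jar, tape measure and multimeter alone.

Things in the scene. Friction and masses are not known exactly. Their poses are not given: they have to be found in the camera images.
- tin_mouth (a point): Centre of the tin's open mouth at rim height, z up. Tin: grey round canister, 98 mm outside, 90 mm inside diameter, rim 62 mm above the bench, on a 120 mm dark foot plate fixed to the bench. Two bolts inside stand well below the lid. Fully seated, the inner lid's flange lies on the rim: inner_stem is then 51 mm and the nested outer_collar 21 mm above tin_mouth.
- inner_stem (a point): Steel inner lid, 0.3 kg: middle of the free part of its upright round brass stem (16 mm dia.), which sticks 34 mm out of the black collar, 17 mm each side of this point; z up the stem. Flange 104 mm dia., 4 mm thick, underside 51 mm below this point; under it a plug 84 mm dia., 10 mm deep, bevelled, 3 mm play in the mouth; stands on it. Lifted by the stem, it carries the outer lid on its flange.
- outer_collar (a point): Green outer lid, 0.12 kg: middle of its round black collar, z up. Collar 34 mm outside, 24 mm bore for the stem, top 13 mm above this point, green plate 13 mm below. Plate 116 mm dia. with a skirt reaching 27 mm below this point. Lies loose on the inner lid's flange, lifts straight off; nested, this point is 30 mm below inner_stem and must rise 74 mm for the skirt to clear the stem.
- parts_jar: Loose bystander: white jar of clips with a blue cap, 53 mm in diameter, 72 mm tall; origin at the centre of its underside.
- tape_measure: Loose bystander: yellow tape measure, 36 x 74 x 62 mm tall; origin at the centre of its underside.
- multimeter: Loose bystander: orange and black multimeter lying flat, 132 x 62 x 41 mm; origin at the centre of its underside.
Mind the look-alikes: they are no part of the job. Of the things that look like the part that bears tin_mouth, the largest one is meant.

How it is judged:
On the way, in this order (a step that is already met when the one before it is completed fails the run):
1. both lids are lifted together off the bench, still nested (height (world z) of inner_stem above 0.095 m and contact force between the fingers and inner_lid above 0.5 N and z of outer_collar in the frame of inner_stem between -0.036 and -0.024 m and horizontal distance between outer_collar and inner_stem below 0.012 m), for 0.2 s.
2. the inner lid is fully seated in the tin's mouth with the outer lid still nested on it, and the stem is let go (horizontal distance between inner_stem and tin_mouth below 0.006 m and z of inner_stem in the frame of tin_mouth between 0.0485 and 0.0535 m and angle between inner_stem's own z axis and vertical below 0.04 rad and z of outer_collar in the frame of inner_stem between -0.036 and -0.024 m and horizontal distance between outer_collar and inner_stem below 0.012 m and contact force between the fingers and inner_lid below 0.1 N and linear speed of inner_lid below 0.02 m/s), for 0.2 s.
At the end, for the whole second after the job is handed in: Inner lid seated in the tin (centred within 6 mm, height within 2.5 mm, tilt under 0.04 rad), at rest, untouched by the fingers; outer lid held still by the fingers, level within 15 degrees, over the tin within 60 mm, collar middle over 99 mm above the rim, touching neither inner lid nor tin (horizontal distance between inner_stem and tin_mouth below 0.006 m and z of inner_stem in the frame of tin_mouth between 0.0485 and 0.0535 m and angle between inner_stem's own z axis and vertical below 0.04 rad and contact force between each of the fingers, outer_lid and inner_lid below 0.1 N and linear speed of inner_lid below 0.02 m/s and contact force between the fingers and outer_lid above 1 N and contact force between outer_lid and tin below 0.1 N and z of outer_collar in the frame of tin_mouth above 0.099 m and horizontal distance between outer_collar and tin_mouth below 0.06 m and angle between outer_collar's own z axis and vertical below 0.26 rad and linear speed of outer_lid below 0.03 m/s); the arm keeps its last pose, push and grip.
It fails at once if the lids come apart (outer lid more than 12 mm up) while the inner lid is not seated in the tin (z of outer_collar in the frame of inner_stem above -0.018 m and not (horizontal distance between inner_stem and tin_mouth below 0.006 m and z of inner_stem in the frame of tin_mouth between 0.0485 and 0.0535 m and angle between inner_stem's own z axis and vertical below 0.04 rad)).
It fails at once if the inner lid is dragged up or tilted by the outer lid, the fingers holding only the outer lid (contact force between the fingers and outer_lid above 3 N and contact force between the fingers and inner_lid below 0.1 N and height (world z) of inner_stem above 0.068 m and not (horizontal distance between inner_stem and tin_mouth below 0.006 m and z of inner_stem in the frame of tin_mouth between 0.0485 and 0.0535 m and angle between inner_stem's own z axis and vertical below 0.04 rad)).
It fails at once if the lids are dropped (inner lid moving faster than 0.4 m/s, not held) (linear speed of inner_lid above 0.4 m/s and contact force between the fingers and inner_lid below 0.05 N).
It fails at once if the jar, tape measure or multimeter is moved more than 20 mm or tipped (distance of any of parts_jar, tape_measure, multimeter from where it was at the start of the episode above 0.02 m or angle between any of parts_jar, tape_measure, multimeter's own z axis and vertical above 0.3 rad).
It also fails if it takes over 45 s, if anything falls off the work surface, if the arm or the gripper's body presses on something with over 40 N, if the wrist force passes 120 N, or if a joint passes its speed limit or range.

## Working session

There is one attempt and no reset: what is moved stays moved. The work goes in short steps, Python scripts to look and compute and a shell command to move; the robot and the scene stay as the last step left them, time stands still between calls to the robot, and variables do not carry over. Pictures are saved under pics/ and viewed, and the job is handed in when it is done.

```bash
ls; mkdir -p pics
cat > h.py <<'E'
from rig import bot
import cv2,numpy as np
def snap(n,f):
    p=bot.read_camera(n); cv2.imwrite('pics/'+f,cv2.cvtColor(p['pixels'],cv2.COLOR_RGB2BGR)); return p
E
python3 - <<'E'
from h import *
print(bot.read_state())
for n in ['scene','side','wrist']:
    p=snap(n,n+'0.png')
    print(n,[ (k,v) for k,v in p.items() if k!='pixels'])
    for l in ['tin_mouth','inner_stem','outer_collar']:
        print(l,[(r['score'],r['at']) for r in bot.pinpoint(p,l)][:4])
E
```

```text
pics
{'clock': 0.0, 'q': array([ 1.11512152e+00,  2.64776424e-01,  1.60537197e+00,  3.10753949e-05,
        1.27371558e+00, -3.69197370e-02]), 'qd': array([-0.00011069, -0.00011735, -0.00073838,  0.00133015, -0.00112034,
       -0.00173704]), 'joint_efforts': array([-6.64057534e-04, -5.15107119e+01, -3.67321837e+01, -5.39818686e-06,
        1.27495191e-02,  1.44846950e-05]), 'position': array([0.27413084, 0.6159739 , 0.20994751]), 'tool_rot': array([ 8.38638758e-01,  5.44686831e-01, -9.82212847e-04,  5.70261229e-04]), 'contact_force': array([ 0.7240782 , -0.16322488, -0.39435294]), 'ft_torque': array([ 0.00195694, -0.00237203, -0.01035455]), 'grip_width': 0.08544144993153724}
scene [('mtx', array([[581.44109121,   0.        , 317.69579414],
       [  0.        , 581.44109121, 243.46280743],
       [  0.        ,   0.        ,   1.        ]])), ('R', array([[-0.70958472, -0.70440044, -0.01759364],
       [-0.27925454,  0.30405876, -0.91080468],
       [ 0.64692072, -0.64137999, -0.41246247]])), ('t', array([0.46782257, 0.14941746, 1.1671327 ])), ('shot', 1)]
tin_mouth [(0.9, [327.3, 3
[... 650 characters left out ...]
.6, 260.6]), (0.22, [318.7, 289.4])]
outer_collar [(0.55, [411.8, 267.6])]
wrist [('mtx', array([[371.64829954,   0.        , 319.28568447],
       [  0.        , 371.64829954, 238.39098377],
       [  0.        ,   0.        ,   1.        ]])), ('mount', array([[ 9.99999475e-01, -1.01993305e-03, -9.49081328e-05,
         6.08772604e-04],
       [ 9.95005982e-04,  9.45170679e-01,  3.26575255e-01,
        -8.37265467e-02],
       [-2.43380511e-04, -3.26575178e-01,  9.45171198e-01,
        -1.63069855e-01],
       [ 0.00000000e+00,  0.00000000e+00,  0.00000000e+00,
         1.00000000e+00]])), ('shot', 3)]
tin_mouth [(0.88, [117.0, 287.9]), (0.84, [222.6, 298.1])]
inner_stem []
outer_collar []
```

View pics/scene0.png

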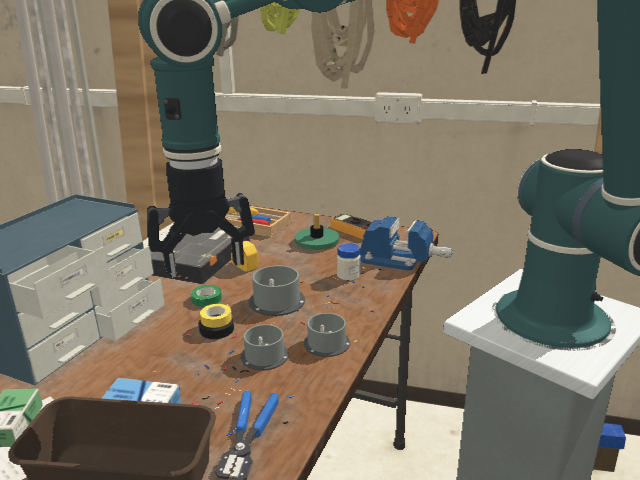

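View pics/side0.png

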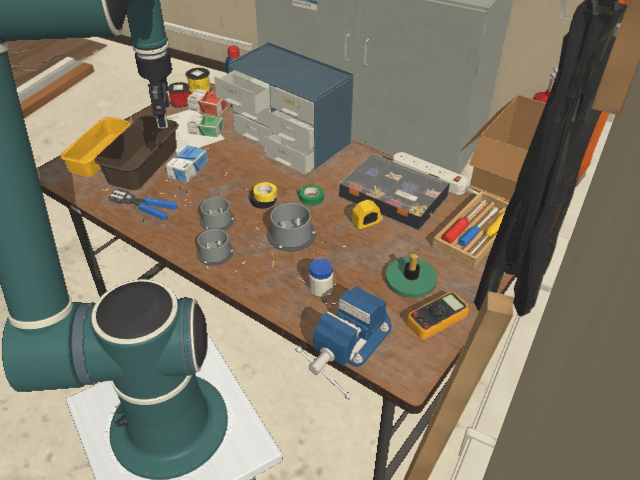

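View pics/wrist0.png

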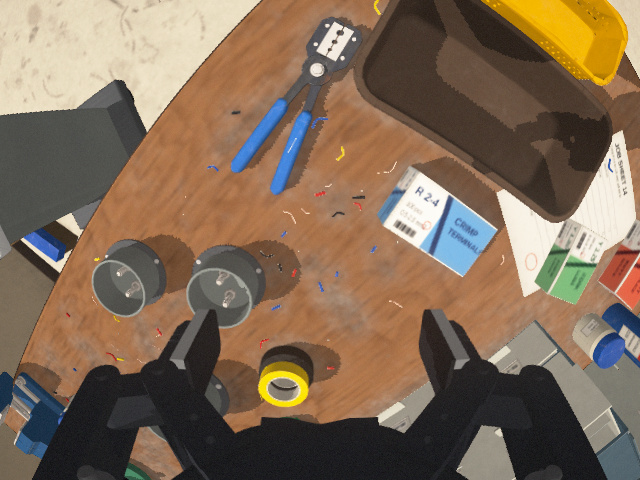

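The large tin is at scene (275,277) and side (291,214). The lids are at scene (317,228) and side (412,268), between the vise, the multimeter and the tape measure. Next I triangulate.

```bash
cat >> h.py <<'E'
def ray(p,uv):
    d=np.linalg.inv(p['mtx'])@np.array([uv[0],uv[1],1.]); R=p['R'];return -R.T@p['t'],(R.T@d)/np.linalg.norm(d)
def atz(p,uv,z):
    c,d=ray(p,uv); return c+d*(z-c[2])/d[2]
def tri(a,ua,b,ub):
    c1,d1=ray(a,ua);c2,d2=ray(b,ub)
    s=np.linalg.lstsq(np.c_[d1,-d2],c2-c1,rcond=None)[0]
    x,y=c1+s[0]*d1,c2+s[1]*d2
    return (x+y)/2,np.linalg.norm(x-y)
E
python3 - <<'E'
from h import *
np.set_printoptions(precision=4,suppress=True)
a=bot.read_camera('scene');b=bot.read_camera('side')
print('tin',tri(a,[273.9,277.4],b,[290.7,213.8]),atz(a,[273.9,277.4],.062),atz(b,[290.7,213.8],.062))
print('stem',tri(a,[317,219.6],b,[415.6,260.6]),atz(a,[317,219.6],.061),atz(b,[415.6,260.6],.061))
print('col',tri(a,[318.6,230.3],b,[411.8,267.6]),atz(a,[318.6,230.3],.031),atz(b,[411.8,267.6],.031))
for l in ['parts_jar','tape_measure','multimeter']:
    ra=bot.pinpoint(a,l);rb=bot.pinpoint(b,l)
    print(l,[(r['score'],atz(a,r['at'],0)) for r in ra][:2],[(r['score'],atz(b,r['at'],0)) for r in rb][:2])
for p,n in((a,'scene'),(b,'side')):
  for l in ['tin_mouth','inner_stem','outer_collar']:
    print(n,l,[(r['score'],r['extent']) for r in bot.find_in(p,l)])
  im=cv2.cvtColor(p['pixels'],cv2.COLOR_RGB2BGR)
  c=(290,240) if n=='scene' else (340,240)
  im=im[c[1]-75:c[1]+75,c[0]-100:c[0]+100]
  cv2.imwrite(f'pics/z{n}.png',cv2.resize(im,None,fx=4,fy=4,interpolation=cv2.INTER_CUBIC))
E
```

```text
tin (array([0.4519, 0.3384, 0.0611]), np.float64(0.0017888477156297712)) [0.4492 0.3399 0.062 ] [0.4524 0.3384 0.062 ]
stem (array([0.6069, 0.0539, 0.0637]), np.float64(0.0005121770764769483)) [0.6112 0.0495 0.061 ] [0.6092 0.0562 0.061 ]
col (array([0.6009, 0.0574, 0.0387]), np.float64(0.005798371306679773)) [0.6084 0.0472 0.031 ] [0.6096 0.0653 0.031 ]
parts_jar [(0.41, array([0.5415, 0.2585, 0.    ]))] [(0.62, array([0.413 , 0.1448, 0.    ]))]
tape_measure [(0.68, array([ 0.6699, -0.0075,  0.    ])), (0.59, array([0.6278, 0.2816, 0.    ]))] [(0.66, array([0.6425, 0.2819, 0.    ]))]
multimeter [(0.81, array([ 0.59  , -0.0634,  0.    ]))] [(0.92, array([ 0.579 , -0.0634,  0.    ]))]
scene tin_mouth [(0.87, [278.3, 290.0, 59.6, 50.8]), (0.73, [264.9, 348.0, 47.8, 46.3]), (0.68, [326.8, 336.4, 45.8, 40.8])]
scene inner_stem []
scene outer_collar [(0.66, [317.6, 237.6, 45.4, 26.6])]
side tin_mouth [(0.93, [216.5, 246.5, 34.2, 37.6]), (0.67, [218.8, 213.8, 30.3, 31.3]), (0.61, [290.6, 227.9, 48.8, 49.8])]
side inner_stem [(0.42, [413.6, 264.4, 3.1, 14.5])]
side outer_collar [(0.81, [412.6, 274.9, 50.1, 44.9])]
```

View pics/zscene.png

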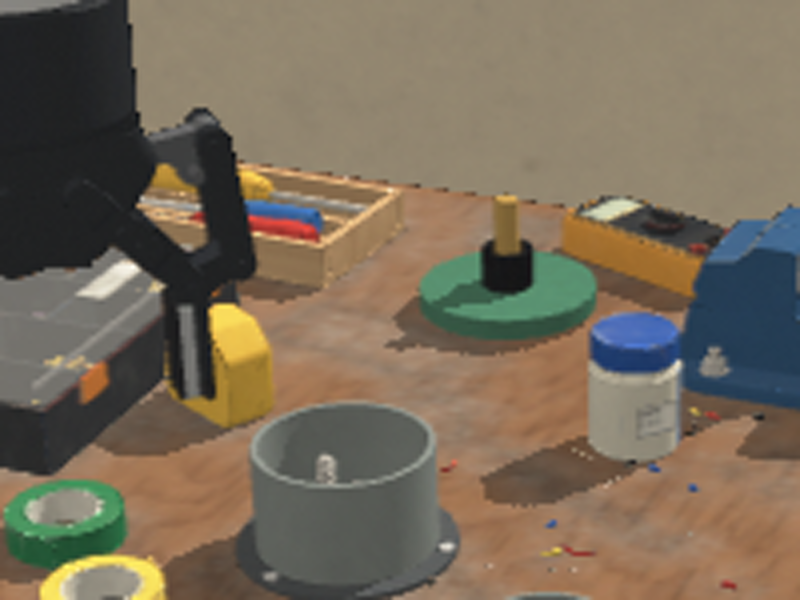

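View pics/zside.png

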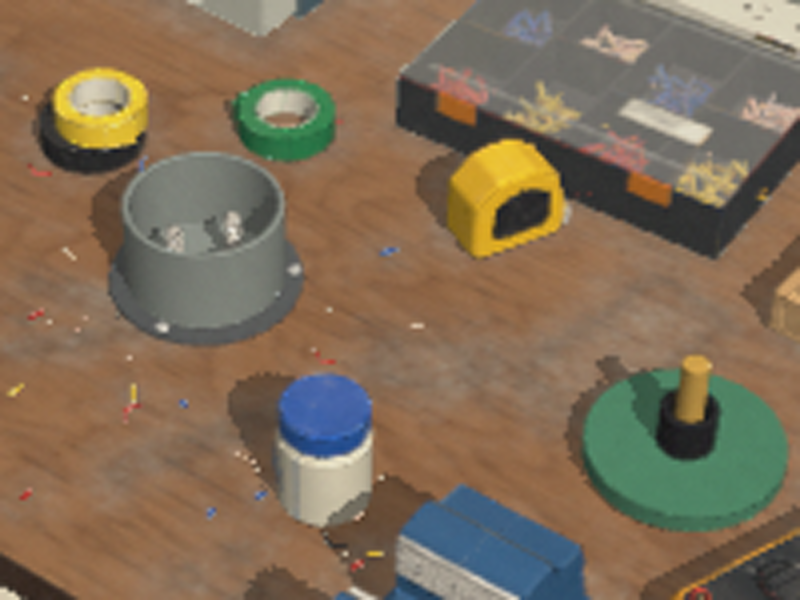

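```bash
python3 - <<'E'
from h import *
np.set_printoptions(precision=4,suppress=True)
a=bot.read_camera('scene');b=bot.read_camera('side')
print('cabinet front corner',atz(b,[318,168],0),'cab left', atz(b,[235,135],0))
print('jar base',atz(b,[319,292],0), atz(a,[348,278],0))
print('vise top at z.1',atz(b,[358,290],.09),atz(b,[385,300],.09), 'base',atz(b,[390,320],0))
E
python3 -m creep '[-0.018,0.027,0,0,0,0,0.085,-0.018,0.027,0,0,0,0,0.085,-0.018,0.027,0,0,0,0,0.085,-0.018,0.027,0,0,0,0,0.085,-0.018,0.027,0,0,0,0,0.085,-0.018,0.027,0,0,0,0,0.085,-0.018,0.027,0,0,0,0,0.085,-0.018,0.027,0,0,0,0,0.085,-0.018,0.027,0,0,0,0,0.085,-0.018,0.027,0,0,0,0,0.085]' 60
```

```text
cabinet front corner [0.6491 0.5338 0.    ] cab left [0.5252 0.803  0.    ]
jar base [0.4073 0.1355 0.    ] [0.4128 0.1492 0.    ]
vise top at z.1 [0.4348 0.0283 0.09  ] [ 0.4657 -0.0228  0.09  ] base [ 0.4942 -0.0129  0.    ]
clock: 2.23
position: [0.4486, 0.341, 0.2115]
tool_rot: [0.839, 0.545, 0.0, 0.0]
contact_force: [0.5, 0.6, -0.5]
grip_width: 0.0849
```

```bash
cat >> h.py <<'E'
from scipy.spatial.transform import Rotation as Rn
def wray(p,s,uv):
    K=p['mtx'];v=np.array([(uv[0]-K[0,2])/K[0,0],(uv[1]-K[1,2])/K[1,1]]);th=np.linalg.norm(v)
    d=np.array([*(v/max(th,1e-9)*np.sin(th)),np.cos(th)]);M=p['mount'];R=Rn.from_quat(s['tool_rot']).as_matrix()
    return s['position']+R@M[:3,3],R@M[:3,:3]@d
def watz(p,s,uv,z):
    c,d=wray(p,s,uv);return c+d*(z-c[2])/d[2]
def wproj(p,s,X):
    M=p['mount'];R=Rn.from_quat(s['tool_rot']).as_matrix()
    t=R.T@(np.asarray(X)-s['position']);c=M[:3,:3].T@(t-M[:3,3])
    th=np.arctan2(np.hypot(c[0],c[1]),c[2]);k=th/np.hypot(c[0],c[1]);K=p['mtx']
    return np.array([K[0,2]+K[0,0]*k*c[0],K[1,2]+K[1,1]*k*c[1]])
np.set_printoptions(precision=4,suppress=True)
E
python3 - <<'E'
from h import *
s=bot.read_state();p=snap('wrist','w1.png')
for l,z in [('tin_mouth',.062),('inner_stem',.061),('outer_collar',.031),('parts_jar',0),('tape_measure',0),('multimeter',0)]:
    print(l,[(r['score'],r['at'],watz(p,s,r['at'],z)) for r in bot.pinpoint(p,l)])
print(wproj(p,s,[.452,.3384,.062]))
E
```

```text
tin_mouth [(0.81, [409.3, 18.8], array([0.3243, 0.4796, 0.062 ])), (0.67, [315.5, 218.9], array([0.4532, 0.336 , 0.062 ])), (0.63, [268.6, 5.5], array([0.2678, 0.3765, 0.062 ]))]
inner_stem []
outer_collar []
parts_jar []
tape_measure [(0.56, [331.2, 354.9], array([0.6366, 0.2741, 0.    ]))]
multimeter [(0.47, [331.3, 350.6], array([0.6304, 0.2769, 0.    ]))]
[317.3786 216.5957]
```

View pics/w1.png

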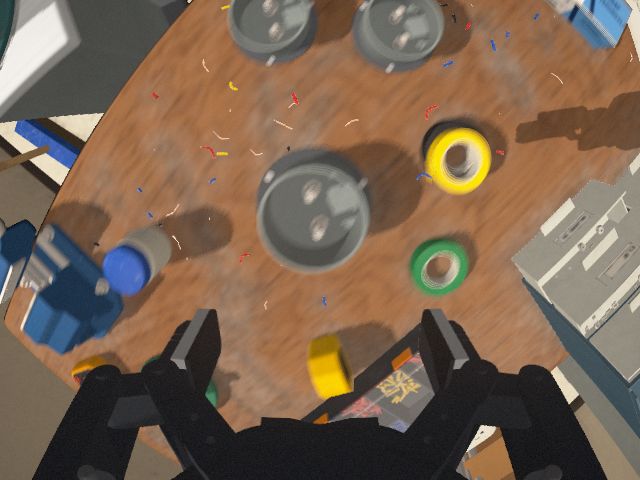

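The big tin fills cols 257–370 and rows 150–272. I overlay the projected rim to refine its centre.

```bash
cat >> h.py <<'E'
def ov(p,s,circs,f,crop,fx=5):
    im=cv2.cvtColor(p['pixels'],cv2.COLOR_RGB2BGR);x0,y0,w,h=crop
    im=cv2.resize(im[y0:y0+h,x0:x0+w],None,fx=fx,fy=fx,interpolation=cv2.INTER_CUBIC)
    for (x,y,z,r,col) in circs:
        a=np.linspace(0,2*np.pi,120)
        if s is None:
            P=np.c_[x+r*np.cos(a),y+r*np.sin(a),0*a+z]@p['R'].T+p['t'];P=P@p['mtx'].T;pts=P[:,:2]/P[:,2:]
        else: pts=np.array([wproj(p,s,[x+r*np.cos(t),y+r*np.sin(t),z]) for t in a])
        pts=((pts-[x0,y0]+.5)*fx).astype(np.int32)
        cv2.polylines(im,[pts],True,col,1)
    cv2.imwrite('pics/'+f,im)
E
python3 - <<'E'
from h import *
s=bot.read_state();p=bot.read_camera('wrist')
x,y=.4525,.337
R=(0,0,255);G=(0,255,0)
ov(p,s,[(x,y,.062,.049,R),(x,y,.062,.045,G)],'w1o.png',(240,140,150,145))
a=bot.read_camera('scene');ov(a,None,[(x,y,.062,.049,R),(x,y,.062,.045,G)],'s1o.png',(230,250,100,80),7)
a=bot.read_camera('side');ov(a,None,[(x,y,.062,.049,R),(x,y,.062,.045,G)],'d1o.png',(250,185,100,80),7)
E
```

```text
(no output)
```

View pics/w1o.png

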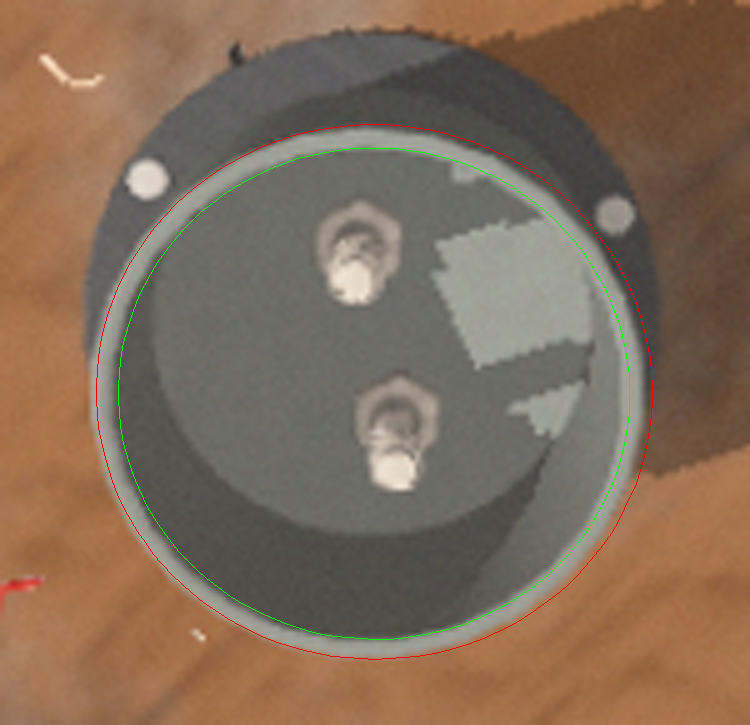

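View pics/d1o.png

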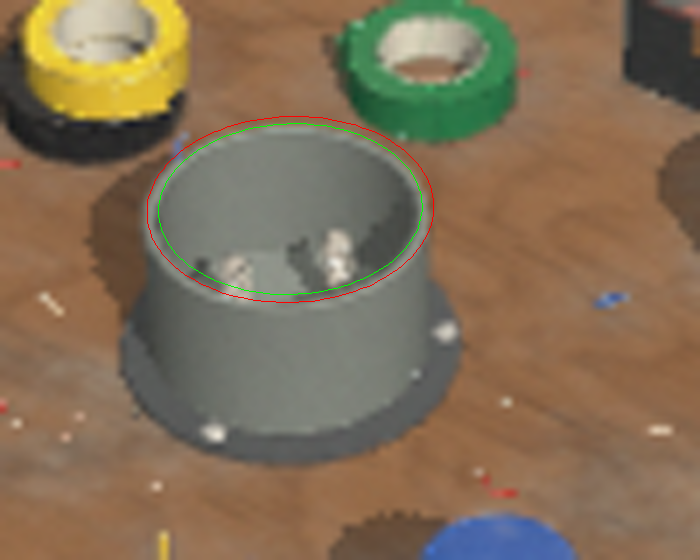

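View pics/s1o.png

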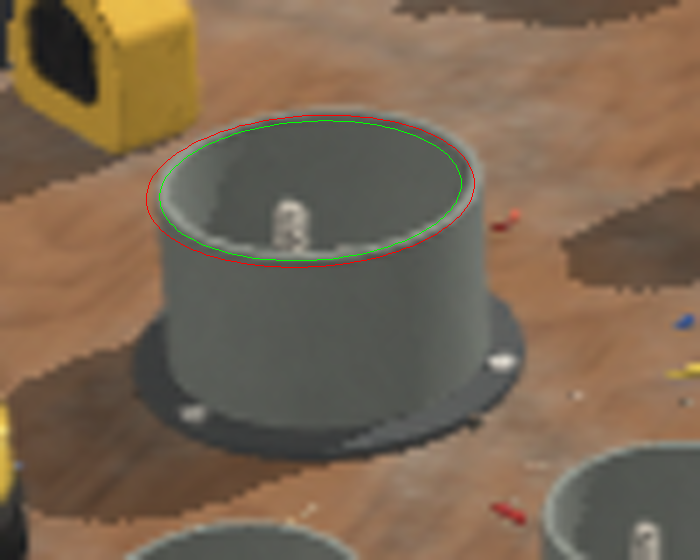

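The wrist overlay fits a tin centre of about (0.4525, 0.337). The fixed cameras agree within their 2–3 mm calibration. Next I move above the lids.

```bash
python3 -m creep '[-0.022,0.028,0,0,0,0,0.085,-0.022,0.028,0,0,0,0,0.085,-0.022,0.028,0,0,0,0,0.085,-0.022,0.028,0,0,0,0,0.085,-0.022,0.028,0,0,0,0,0.085,-0.022,0.028,0,0,0,0,0.085,-0.022,0.028,0,0,0,0,0.085,-0.022,0.029,0,0,0,0,0.085,-0.020,0.029,0,0,0,0,0.085,0,0,0,0,0,0,0.085]'
python3 - <<'E'
from h import *
s=bot.read_state();p=snap('wrist','w2.png');print(s['position'],s['tool_rot'])
for l,z in [('inner_stem',.061),('outer_collar',.031),('multimeter',0),('tape_measure',0)]:
    print(l,[(r['score'],r['at'],watz(p,s,r['at'],z)) for r in bot.pinpoint(p,l)])
E
```

```text
clock: 3.57
position: [0.6031, 0.0555, 0.2113]
tool_rot: [0.84, 0.543, 0.0, 0.002]
contact_force: [0.1, 0.9, 0.3]
grip_width: 0.0852
[0.6031 0.0555 0.2113] [0.8395 0.5433 0.0001 0.0017]
inner_stem [(0.73, [325.9, 211.1], array([0.6055, 0.0612, 0.061 ]))]
outer_collar [(0.9, [324.3, 204.5], array([0.6065, 0.0596, 0.031 ])), (0.44, [515.5, 144.8], array([0.6256, 0.2622, 0.031 ]))]
multimeter [(0.59, [210.1, 223.3], array([ 0.5812, -0.064 ,  0.    ]))]
tape_measure [(0.71, [516.1, 145.5], array([0.6356, 0.2782, 0.    ]))]
```

View pics/w2.png

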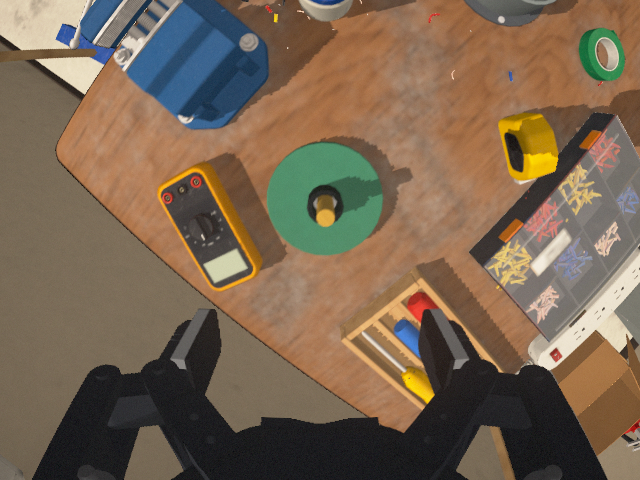

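Stem at about (325,211), with the plate centred at about (325,197). Checking by overlay.

Run:
```python
from h import *
s=bot.read_state();p=bot.read_camera('wrist')
x,y=.606,.0603
R=(0,0,255);C=[(x,y,.018,.058,R),(x,y,.044,.017,(255,255,0)),(x,y,.078,.008,(255,0,255))]
ov(p,s,C,'w2o.png',(255,130,140,140))
b=bot.read_camera('side');ov(b,None,C,'d2o.png',(375,240,80,70),8)
```

```text
(no output)
```

View pics/w2o.png

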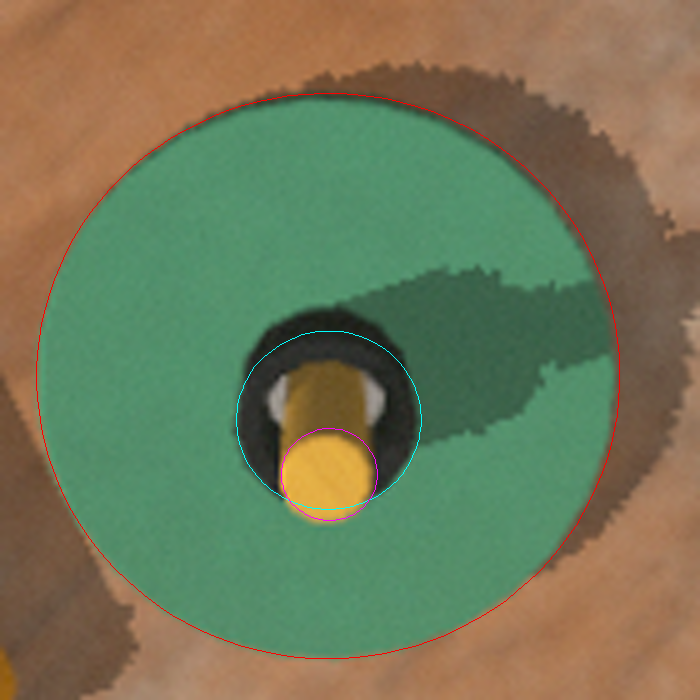

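View pics/d2o.png

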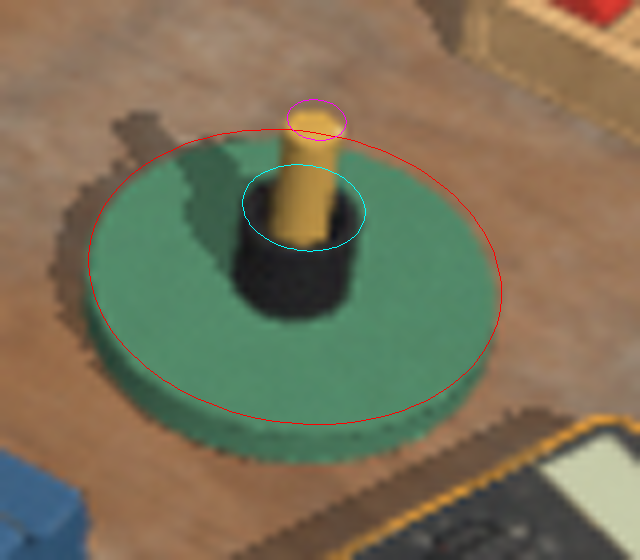

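```bash
python3 -m creep '[0.0028,0.0004,0.02,0,0,0,0.085,0.0028,0.0004,0.02,0,0,0,0.085,0,0,0.02,0,0,0,0.085,0,0,0.02,0,0,0,0.085,0,0,0.02,0,0,0,0.085,0,0,0.02,0,0,0,0.06,0,0,0.013,0,0,0,0.06,0,0,0.006,0,0,0,0.04,0,0,0,0,0,0,0.04,0,0,0,0,0,0,0.04]' 60
python3 - <<'E'
from h import *
s=bot.read_state();p=snap('wrist','w3.png');print(s['position'],s['tool_rot'],s['contact_force'])
p=snap('side','d3.png'); im=cv2.imread('pics/d3.png')[180:330,310:510];cv2.imwrite('pics/d3z.png',cv2.resize(im,None,fx=4,fy=4))
E
```

```text
clock: 4.75
position: [0.6036, 0.0653, 0.0728]
tool_rot: [0.838, 0.545, 0.0, 0.0]
contact_force: [0.9, -0.2, 1.1]
grip_width: 0.0404
[0.6036 0.0653 0.0728] [0.8385 0.5449 0.0002 0.0001] [ 0.865 -0.151  1.104]
```

View pics/w3.png

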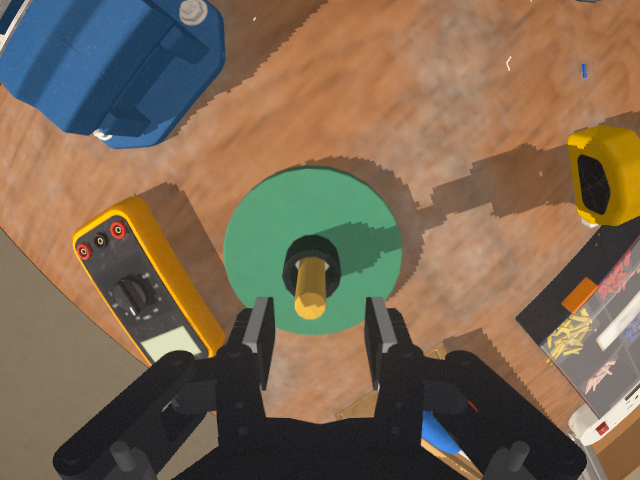

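View pics/d3z.png

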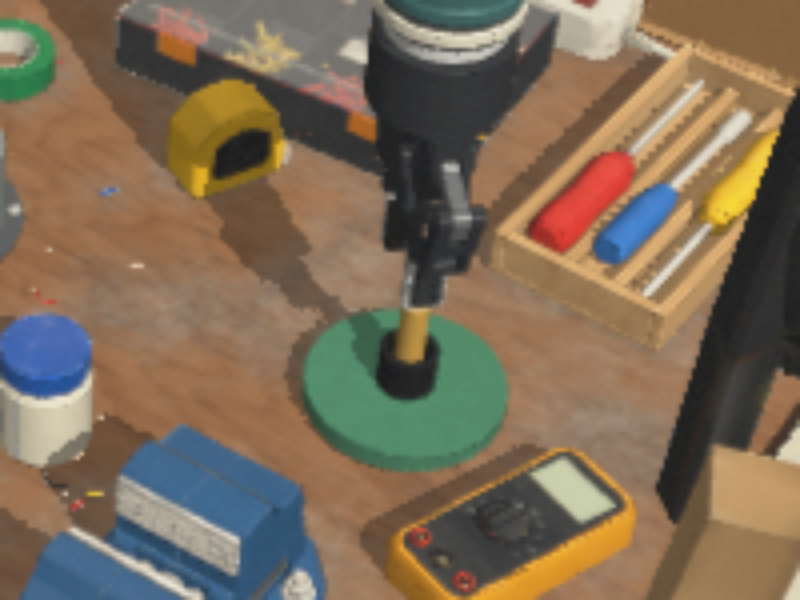

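Run:
```python
from h import *
s=bot.read_state();p=bot.read_camera('wrist');print(s['position'],s['qd'].round(4))
x,y=.606,.0603
R=(0,0,255);C=[(x,y,.018,.058,R),(x,y,.044,.017,(255,255,0)),(x,y,.078,.008,(255,0,255))]
ov(p,s,C,'w3o.png',(215,155,200,190),4)
print([(r['score'],r['at'],watz(p,s,r['at'],.061)) for r in bot.pinpoint(p,'inner_stem')])
R=Rn.from_quat(s['tool_rot']).as_matrix()
print(R.T@(np.array([.606,.0603,.068])-s['position']))
```

```text
[0.6046 0.0651 0.0739] [-0.003  -0.0064 -0.0041  0.     -0.0009 -0.0008]
[(0.95, [312.4, 285.2], array([0.6063, 0.061 , 0.061 ]))]
[-0.0038  0.0032  0.0059]
```

View pics/w3o.png

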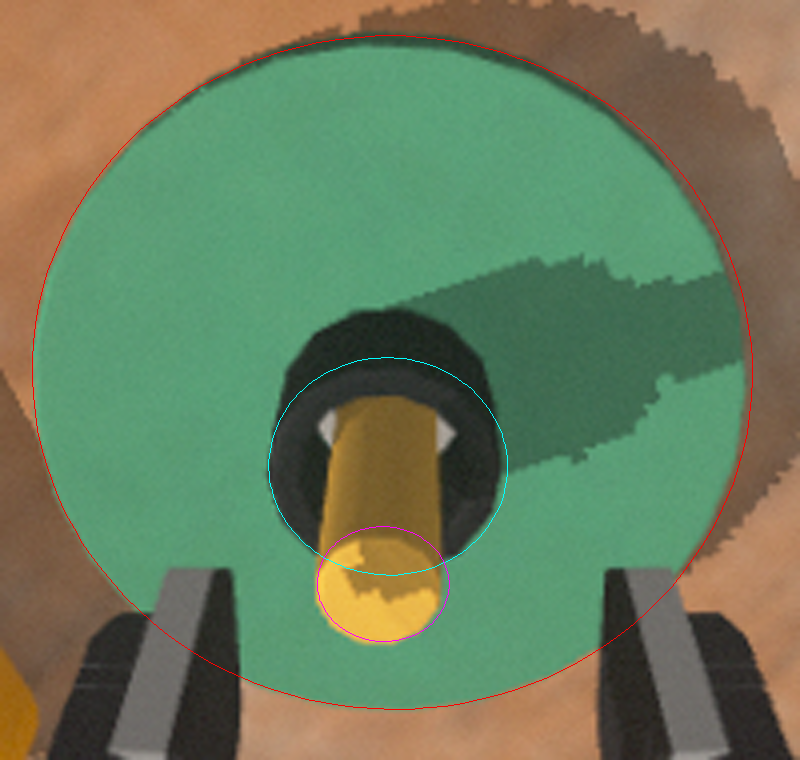

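```bash
python3 -m creep '[-0.002,0.0015,0.003,0,0,0,0.04,-0.0022,0.0015,0.0025,0,0,0,0.04,0,0,0,0,0,0,0.04,0,0,0,0,0,0,0.04,0,0,0,0,0,0,0.04]'
python3 - <<'E'
from h import *
for i in range(4):
    s=bot.read_state();p=bot.read_camera('wrist');print(s['position'],s['tool_rot'],s['qd'].round(4))
x,y=.606,.0603
R=(0,0,255);C=[(x,y,.018,.058,R),(x,y,.044,.017,(255,255,0)),(x,y,.078,.008,(255,0,255))]
ov(p,s,C,'w4o.png',(215,155,200,190),4)
E
```

```text
clock: 5.37
position: [0.6042, 0.0596, 0.0667]
tool_rot: [0.839, 0.545, -0.0, -0.0]
contact_force: [1.0, -0.4, -0.3]
grip_width: 0.04
[0.6042 0.0596 0.0667] [ 0.8387  0.5445 -0.0001 -0.0001] [ 0.0026 -0.0011 -0.0017  0.0001 -0.0006  0.0015]
[0.6043 0.0597 0.0667] [ 0.8387  0.5446 -0.     -0.    ] [ 0.0026 -0.0006  0.0006 -0.0007 -0.0012  0.0021]
[0.6044 0.0598 0.0668] [ 0.8387  0.5446  0.     -0.    ] [ 0.0017 -0.0004 -0.0009 -0.      0.0008  0.0005]
[0.6044 0.0598 0.0668] [ 0.8387  0.5447  0.     -0.    ] [ 0.0008 -0.0021  0.0002 -0.0007  0.0009 -0.0005]
```

View pics/w4o.png

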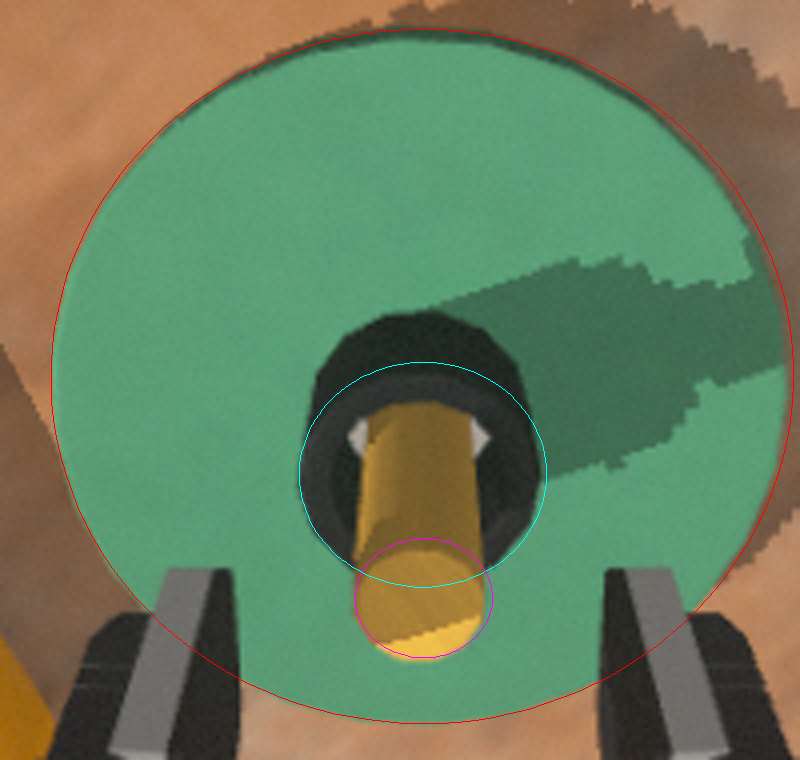

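```bash
python3 -m creep '[0,0.0012,0,0,0,0,0.03,0,0,0,0,0,0,0.02,0,0,0,0,0,0,0.008,0,0,0,0,0,0,0.008,0,0,0,0,0,0,0.008]' 60
python3 - <<'E'
from h import *
s=bot.read_state();p=snap('wrist','w5.png');print(s['position'],s['contact_force'],s['grip_width'])
im=cv2.imread('pics/w5.png')[155:400,190:450];cv2.imwrite('pics/w5z.png',cv2.resize(im,None,fx=2.4,fy=2.4))
E
```

```text
clock: 5.98
position: [0.6054, 0.0593, 0.0668]
tool_rot: [0.839, 0.545, -0.0, -0.0]
contact_force: [-1.1, -0.4, -0.2]
grip_width: 0.0081
[0.6054 0.0593 0.0668] [-1.0541 -0.3765 -0.2415] 0.008054881714375234
```

View pics/w5z.png

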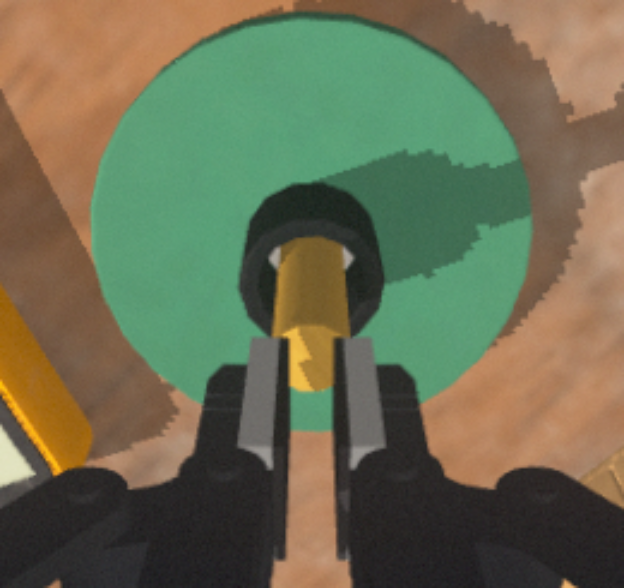

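The opening went to 8 mm, so the stem (16 mm) is not between the pads. I look from the side before anything else.

Run:
```python
from h import *
s=bot.read_state();tc=s['position'];print(tc,s['grip_width'])
for n,c in(('side',(412,255)),('scene',(317,222))):
    p=bot.read_camera(n)
    P=p['R']@tc+p['t'];q=p['mtx']@P;print(n,q[:2]/q[2])
    T=[(tc[0],tc[1],z,.001,(255,0,255)) for z in (.05,.0668,.0688)]
    ov(p,None,T,n+'6.png',(c[0]-50,c[1]-37,100,75),8)
```

```text
[0.6054 0.0593 0.0667] 0.008039411278236932
side [413.628  258.5121]
scene [315.848  219.1654]
```

View pics/side6.png

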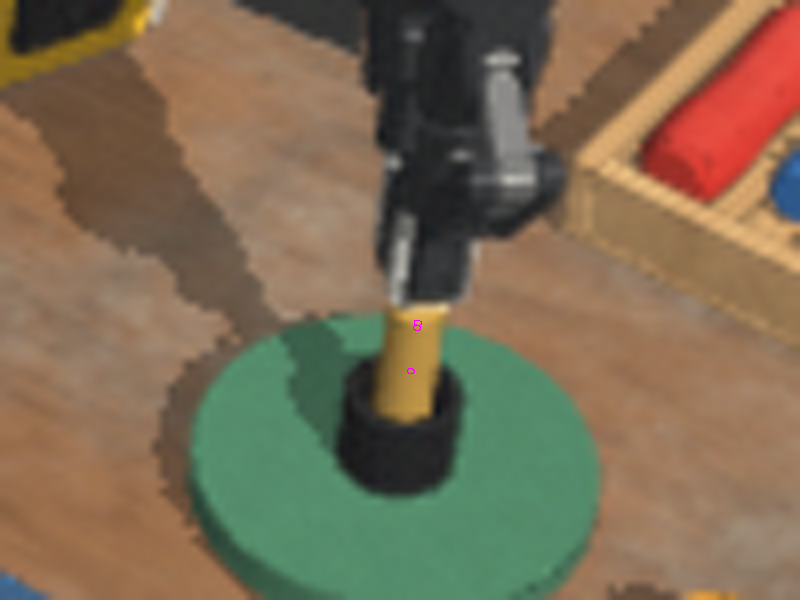

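View pics/scene6.png

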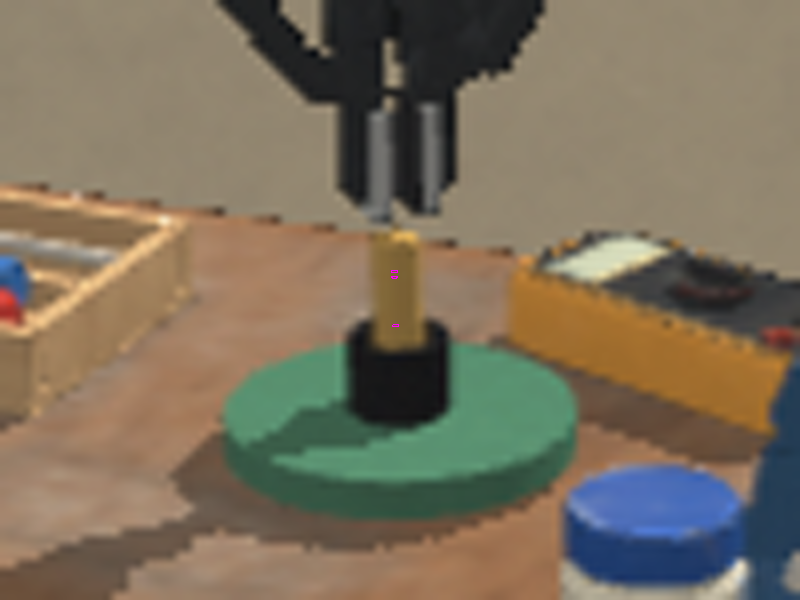

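Run:
```python
from h import *
s=bot.read_state();tc=s['position']
p=bot.read_camera('scene');q=bot.read_camera('side')
print('scene cam, z on stem axis -> px')
for z in (.05,.0667,.078,.085,.09): 
    o=[]
    for c in(p,q):
        v=c['mtx']@(c['R']@np.array([.606,.0603,z])+c['t']);o.append(v[:2]/v[2])
    print(z,o)
w=bot.read_camera('wrist')
for z in (.05,.0667,.078,.085,.09): print(z,wproj(w,s,[tc[0],tc[1],z]))
print('q',s['q'],s['joint_efforts'])
```

```text
scene cam, z on stem axis -> px
0.05 [array([315.5478, 225.2364]), array([412.7841, 263.5355])]
0.0667 [array([315.4235, 219.2286]), array([413.5695, 258.1722])]
0.078 [array([315.3387, 215.1319]), array([414.1084, 254.4926])]
0.085 [array([315.2859, 212.5812]), array([414.4452, 252.1924])]
0.09 [array([315.2481, 210.7532]), array([414.6873, 250.5395])]
0.05 [318.2181 276.6633]
0.0667 [318.1363 290.9488]
0.078 [318.0736 302.0063]
0.085 [318.0313 309.5135]
0.09 [317.9994 315.2179]
q [ 0.0568  0.2665  1.8838 -0.      0.9913 -1.0953] [  0.0002 -47.0212 -32.1514  -0.0002   0.0008  -0.    ]
```

Run:
```python
from h import *
p=bot.read_camera('scene');q=bot.read_camera('side')
print('tips',tri(p,[317.3,211.9],q,[415.7,255.5]))
print('stemtop',tri(p,[267+395/8,185+236/8],q,[362+415/8,218+314/8]))
for n,c in(('side',(412,240)),('scene',(317,205))):
    im=cv2.cvtColor((p if n=='scene' else q)['pixels'],cv2.COLOR_RGB2BGR)[c[1]-30:c[1]+30,c[0]-40:c[0]+40]
    cv2.imwrite('pics/'+n+'7.png',cv2.resize(im,None,fx=10,fy=10,interpolation=cv2.INTER_NEAREST))
```

```text
tips (array([0.6046, 0.0528, 0.0838]), np.float64(0.0032118025326777306))
stemtop (array([0.6038, 0.0564, 0.0772]), np.float64(0.005082398723967377))
```

View pics/side7.png

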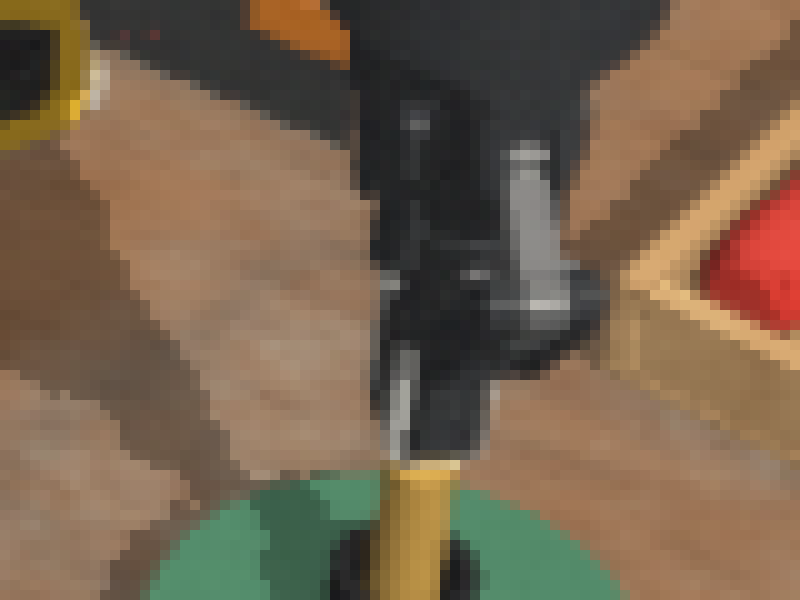

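View pics/scene7.png

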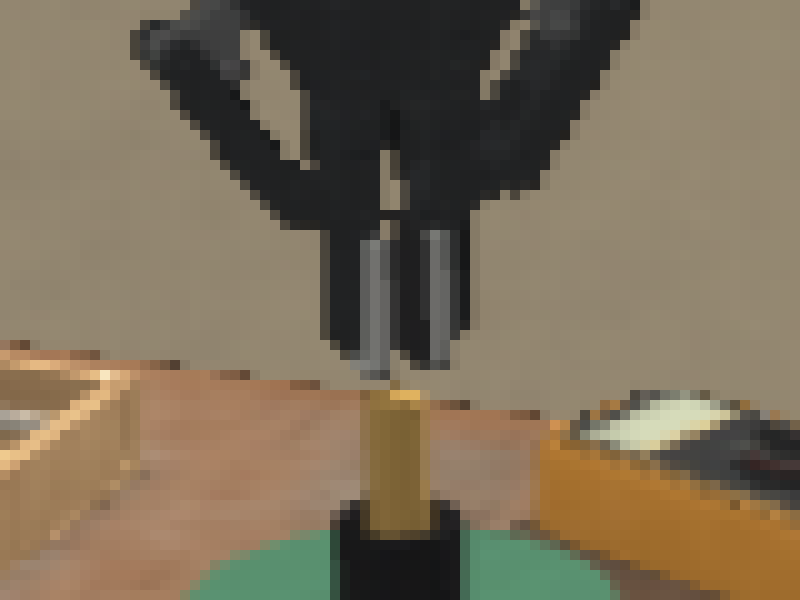

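Run:
```python
from h import *
s=bot.read_state();w=bot.read_camera('wrist');R=Rn.from_quat(s['tool_rot']).as_matrix()
for z in (-.035,-.025,-.015,-.005,.005,.017):
    print(z,[wproj(w,s,s['position']+R@np.array(v)).round(1) for v in ((-.004,-.011,z),(.004,-.011,z),(.004,.011,z))])
im=cv2.cvtColor(w['pixels'],cv2.COLOR_RGB2BGR)[260:360,260:380];cv2.imwrite('pics/w8.png',cv2.resize(im,None,fx=6,fy=6,interpolation=cv2.INTER_NEAREST))
```

```text
-0.035 [array([307.7, 306.7]), array([328. , 306.7]), array([327.5, 351.4])]
-0.025 [array([308.4, 294.9]), array([327.5, 294.9]), array([327. , 338.2])]
-0.015 [array([309. , 284.4]), array([327. , 284.4]), array([326.6, 326.2])]
-0.005 [array([309.5, 275. ]), array([326.6, 275. ]), array([326.3, 315.4])]
0.005 [array([310. , 266.5]), array([326.2, 266.5]), array([326. , 305.5])]
0.017 [array([310.5, 257.4]), array([325.8, 257.4]), array([325.6, 294.7])]
```

View pics/w8.png

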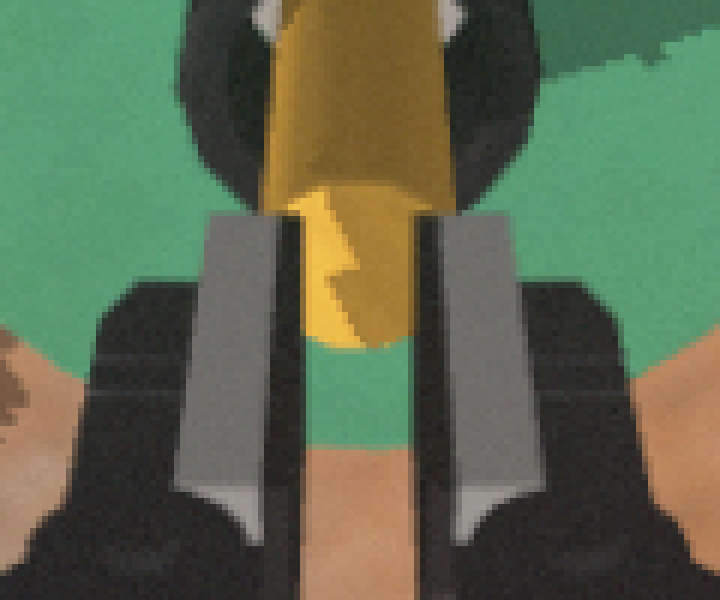

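The view agrees across all cameras. The fingertips sit about 20–25 mm behind the reported TCP rather than 17 mm ahead, so the pads closed above the stem (scene row 212 against a stem top at row 214). I reopen, go down in steps and go by the images.

```bash
python3 -m creep '[0,0,0,0,0,0,0.04,0,0,0,0,0,0,0.04,0.0005,0,0.006,0,0,0,0.04,0.0005,0,0.007,0,0,0,0.04,0,0,0.007,0,0,0,0.04,0,0,0,0,0,0,0.04,0,0,0,0,0,0,0.04]'
cat > look.py <<'E'
from h import *
import sys
t=sys.argv[1]
s=bot.read_state();print(s['position'],s['tool_rot'],s['contact_force'],s['grip_width'])
I=[]
for n,c,z in(('scene',None,6),('side',None,6),('wrist',None,2)):
    p=bot.read_camera(n);im=cv2.cvtColor(p['pixels'],cv2.COLOR_RGB2BGR)
    if n=='wrist': cc=(320,290)
    else:
        v=p['mtx']@(p['R']@(s['position']+[0,0,-.0])+p['t']);cc=(v[:2]/v[2]).astype(int)
    w,h=266//z,600//z//1
    h=(600//z)
    x0=max(0,cc[0]-w//2);y0=max(0,min(480-h,cc[1]-h//2))
    k=im[y0:y0+h,x0:x0+w];k=cv2.resize(k,(266,600),interpolation=cv2.INTER_CUBIC);I.append(k);print(n,'crop',x0,y0,'scale',z)
cv2.imwrite(f'pics/{t}.png',np.hstack(I))
E
python3 look.py L1
```

```text
clock: 7.02
position: [0.6048, 0.0602, 0.0454]
tool_rot: [0.839, 0.545, -0.001, -0.001]
contact_force: [-1.2, 0.0, 0.9]
grip_width: 0.0398
[0.6048 0.0602 0.0454] [ 0.8386  0.5447 -0.0011 -0.0006] [-1.2351  0.0499  0.9042] 0.0397609280147796
scene crop 293 176 scale 6
side crop 390 215 scale 6
wrist crop 254 140 scale 2
```

View pics/L1.png

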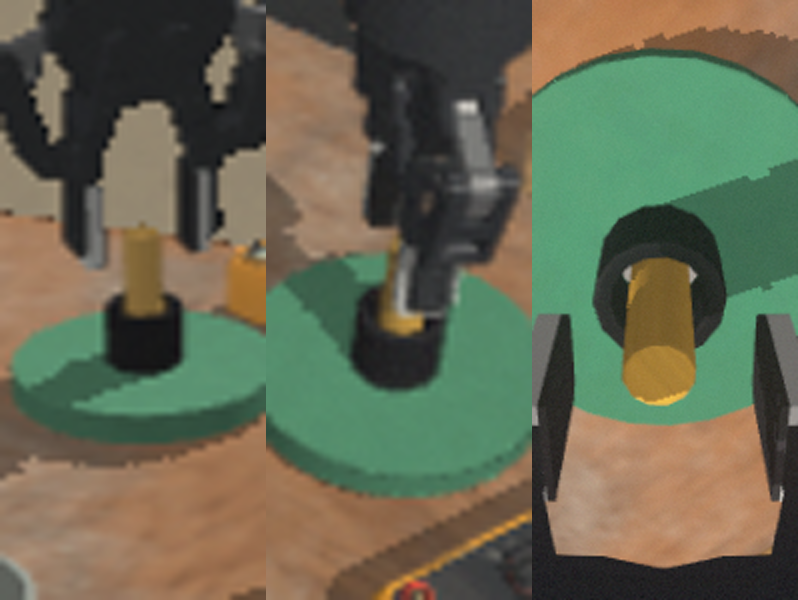

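```bash
python3 -m creep '[0.0005,0,0.006,0,0,0,0.04,0,0,0.006,0,0,0,0.04,0,0,0,0,0,0,0.03,0,0,0,0,0,0,0.02,0,0,0,0,0,0,0.008,0,0,0,0,0,0,0.008,0,0,0,0,0,0,0.008]' 60
python3 look.py L2
```

```text
clock: 7.75
position: [0.6055, 0.0605, 0.0342]
tool_rot: [0.839, 0.545, -0.001, -0.0]
contact_force: [0.0, -0.4, -4.0]
grip_width: 0.014
[0.6055 0.0605 0.0342] [ 0.8386  0.5447 -0.0005 -0.0002] [ 0.0349 -0.4479 -3.9569] 0.01402358674745975
scene crop 293 180 scale 6
side crop 389 218 scale 6
wrist crop 254 140 scale 2
```

View pics/L2.png

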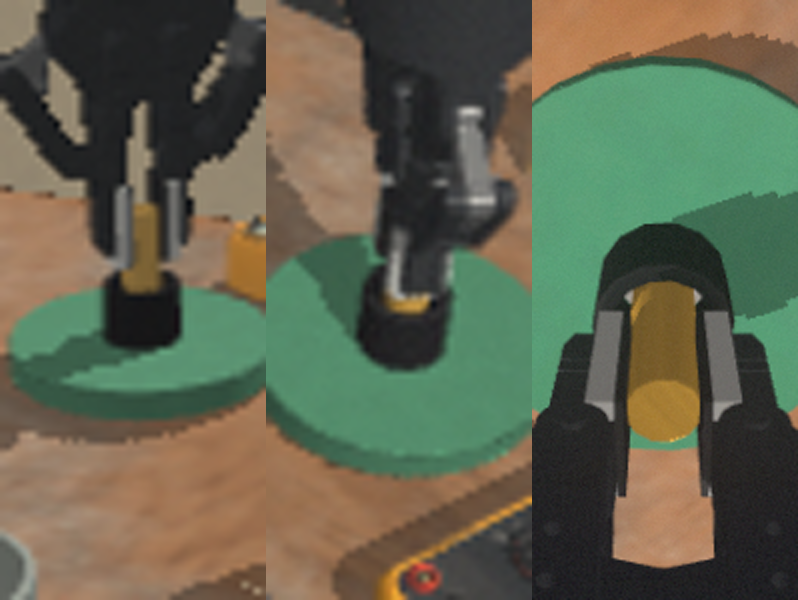

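The stem is gripped (14 mm reading) with the tips just above the collar. Lifting.

```bash
python3 -m creep '[0,0,-0.004,0,0,0,0.005,0,0,-0.008,0,0,0,0.005,0,0,-0.012,0,0,0,0.005,0,0,-0.014,0,0,0,0.005,0,0,-0.016,0,0,0,0.005,0,0,-0.016,0,0,0,0.005,0,0,-0.016,0,0,0,0.005,0,0,-0.014,0,0,0,0.005,0,0,-0.01,0,0,0,0.005,0,0,0,0,0,0,0.005]' 70
python3 look.py L3
python3 - <<'E'
from h import *
s=bot.read_state();R=Rn.from_quat(s['tool_rot']).as_matrix()
print(s['position'],R.T@(np.array([.4525,.337,0])-np.array([.606,.0603,0])))
E
```

```text
clock: 8.73
position: [0.6085, 0.0609, 0.1491]
tool_rot: [0.839, 0.545, 0.003, 0.002]
contact_force: [1.2, -0.6, -3.7]
grip_width: 0.0134
[0.6085 0.0609 0.1491] [0.8386 0.5447 0.003  0.0017] [ 1.2028 -0.5962 -3.7142] 0.013388178270052826
scene crop 291 138 scale 6
side crop 396 179 scale 6
wrist crop 254 140 scale 2
[0.6056 0.0607 0.1444] [ 0.1904 -0.2528  0.0001]
```

View pics/L3.png

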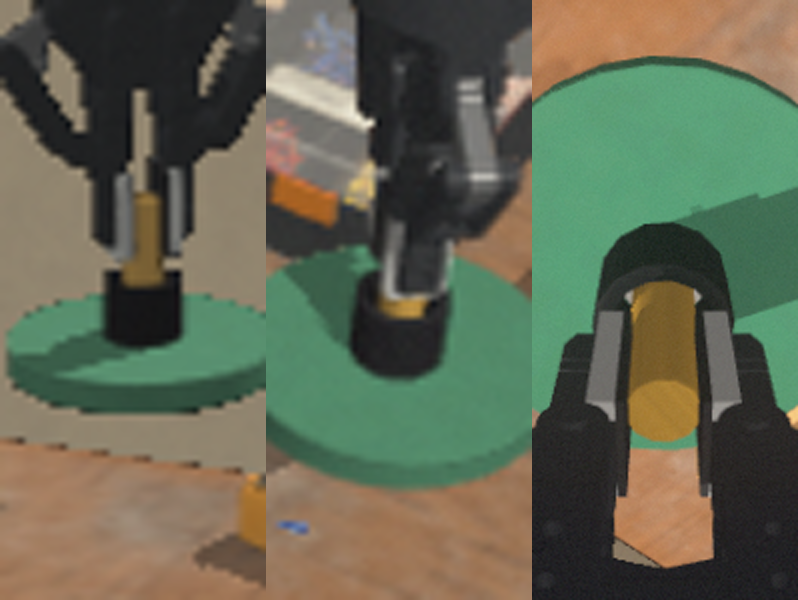

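Both lids are lifted nested and level, by 0.11 m. Carrying them to the tin.

```bash
python3 -m creep '[0.008,-0.0108,0,0,0,0,0.005,0.016,-0.021,0,0,0,0,0.005,0.022,-0.029,0,0,0,0,0.005,0.023,-0.031,0,0,0,0,0.005,0.024,-0.032,0,0,0,0,0.005,0.024,-0.032,0,0,0,0,0.005,0.023,-0.031,0,0,0,0,0.005,0.022,-0.029,0,0,0,0,0.005,0.018,-0.024,0,0,0,0,0.005,0.0104,-0.013,0,0,0,0,0.005]'
python3 -m creep '[0,0,0,0,0,0,0.005,0,0,0,0,0,0,0.005,0,0,0,0,0,0,0.005]'
python3 look.py L4
python3 - <<'E'
from h import *
s=bot.read_state();p=bot.read_camera('wrist')
cv2.imwrite('pics/w9.png',cv2.cvtColor(p['pixels'],cv2.COLOR_RGB2BGR));print(s['position'],s['tool_rot'])
E
```

```text
clock: 9.72
position: [0.4487, 0.3402, 0.1433]
tool_rot: [0.838, 0.546, -0.001, -0.001]
contact_force: [0.9, -0.3, -4.8]
grip_width: 0.0135
clock: 9.97
position: [0.4516, 0.3369, 0.1437]
tool_rot: [0.838, 0.545, -0.001, 0.0]
contact_force: [-0.1, -0.3, -4.4]
grip_width: 0.0136
[0.4516 0.3369 0.1437] [ 0.8385  0.545  -0.0011  0.0002] [-0.1349 -0.3173 -4.4029] 0.013615096880172059
scene crop 250 190 scale 6
side crop 267 137 scale 6
wrist crop 254 140 scale 2
[0.4527 0.3365 0.1443] [ 0.839   0.5441 -0.0004  0.0001]
```

View pics/L4.png

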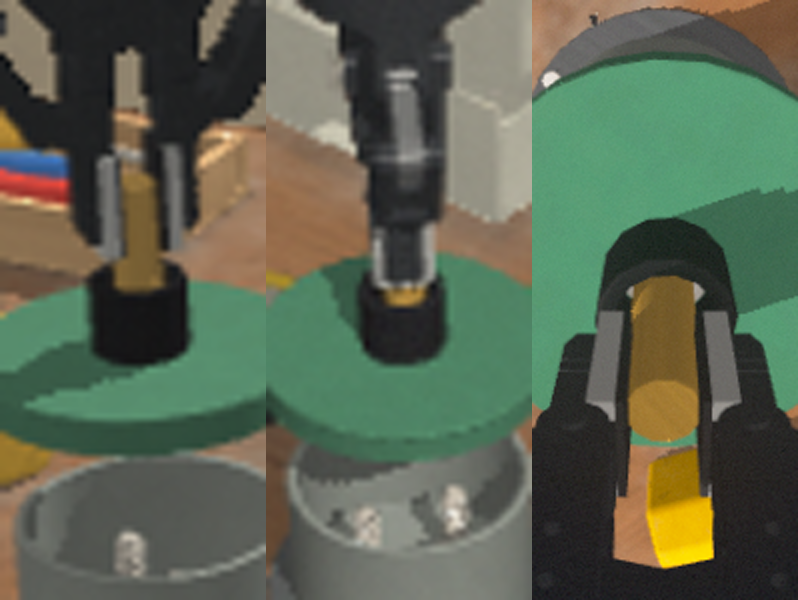

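View pics/w9.png

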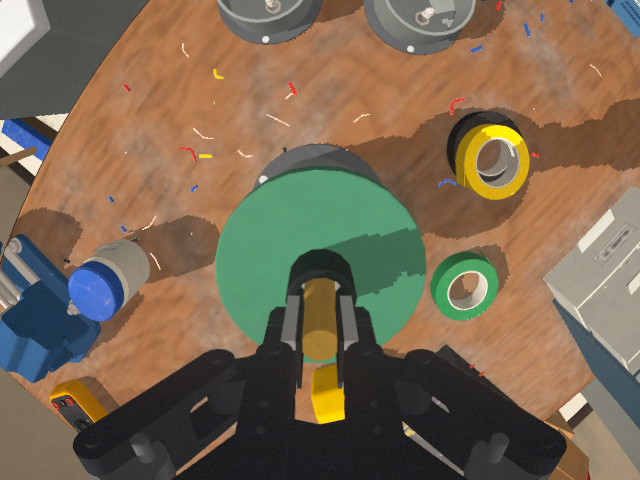

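Run:
```python
from h import *
x,y=.4527,.3367;dz=.110
C=[(x,y,.018+dz,.058,(0,0,255)),(x,y,.044+dz,.017,(255,255,0)),(x,y,.062,.049,(255,0,255)),(x,y,.062,.045,(0,255,0)),(x,y,.003,.06,(255,255,255))]
for n,cr in(('scene',(225,200,110,120)),('side',(240,150,105,110))):
    ov(bot.read_camera(n),None,C,n+'10.png',cr,5)
a=cv2.imread('pics/scene10.png');b=cv2.imread('pics/side10.png');h=min(a.shape[0],b.shape[0])
im=np.hstack([a[:h],b[:h]]);print(im.shape);cv2.imwrite('pics/c10.png',cv2.resize(im,None,fx=.74,fy=.74))
```

```text
(550, 1075, 3)
```

View pics/scene10.png

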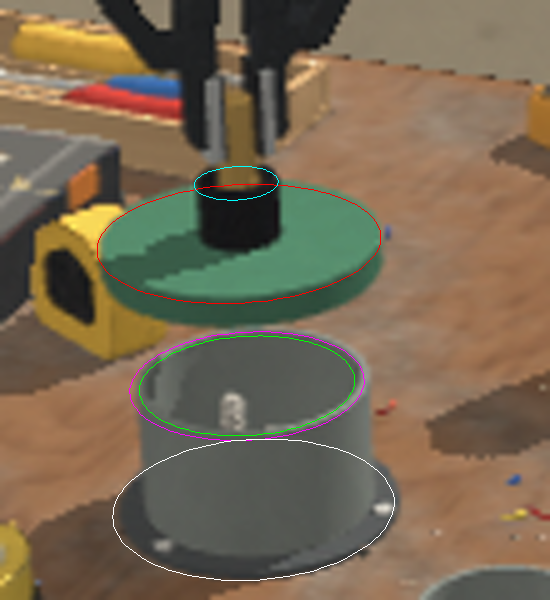

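View pics/side10.png

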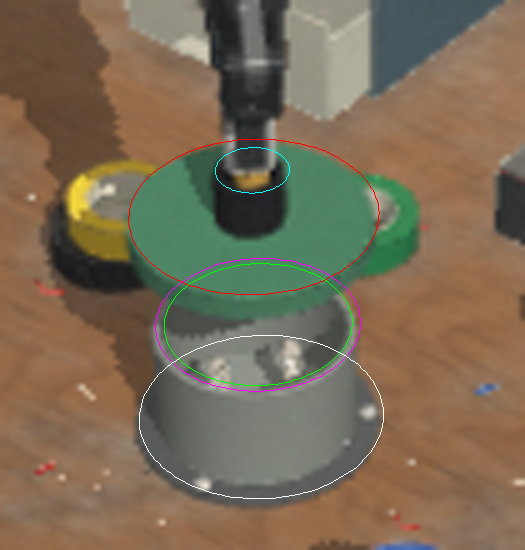

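The overlays suggest the tin is 1–2 mm off relative to the lid. I measure silhouette edges with subpixel accuracy in both cameras.

Run:
```python
from h import *
x,y=.4527,.3367;dz=.110
def circ(p,z,r):
    a=np.linspace(0,2*np.pi,720);P=np.c_[x+r*np.cos(a),y+r*np.sin(a),0*a+z]@p['R'].T+p['t'];P=P@p['mtx'].T;return P[:,:2]/P[:,2:]
for n,cr in(('scene',(225,200,110,120)),('side',(240,150,105,110))):
    p=bot.read_camera(n);im=p['pixels'].astype(float)
    pl=circ(p,.018+dz,.058); 
    tm=circ(p,.045,.049)   # body below rim
    x0,y0,w,h=cr
    # print profiles
    rl=int(round(pl[pl[:,0].argmin(),1]))+1; 
    print(n,'lid pred L/R',pl[:,0].min(),pl[:,0].max(),'row',pl[pl[:,0].argmin(),1],pl[pl[:,0].argmax(),1])
    g=im[:,:,1]-im[:,:,0]
    for r in range(rl-3,rl+4):
        m=np.where(g[r,x0:x0+w]>15)[0]+x0
        # largest contiguous run containing pred centre
        k=m[(m>pl[:,0].min()-4)&(m<pl[:,0].max()+4)]
        print(r,k.min(),k.max(),end='; ')
    print()
    print('tin pred z.045 L/R',tm[:,0].min(),tm[:,0].max(),'rows',tm[tm[:,0].argmin(),1],tm[tm[:,0].argmax(),1])
    s=im[:,:,0]-im[:,:,2]
    L=int(tm[:,0].min());Rr=int(tm[:,0].max())
    for r in range(int(tm[tm[:,0].argmin(),1])-2,int(tm[tm[:,0].argmin(),1])+3): print(r,'L',L-6,s[r,L-6:L+7].astype(int))
    for r in range(int(tm[tm[:,0].argmax(),1])-2,int(tm[tm[:,0].argmax(),1])+3): print(r,'R',Rr-6,s[r,Rr-6:Rr+7].astype(int))
```

```text
scene lid pred L/R 243.9183149730174 300.69507582554326 row 249.61404897641322 246.9872453902498
248 245 300; 249 245 300; 250 245 300; 251 245 300; 252 245 300; 253 246 300; 254 246 300; 
tin pred z.045 L/R 250.99233496255005 297.5949635794832 rows 284.979065015861 282.7516867923565
282 L 244 [80 77 76 72 73 72 70 67 41  9  4  3  3]
283 L 244 [77 74 73 72 72 73 71 68 43  9  3  3  3]
284 L 244 [75 73 74 74 74 70 70 73 45 11  3  3  2]
285 L 244 [78 75 75 77 74 74 75 75 60 16  3  2  2]
286 L 244 [74 74 73 71 73 76 76 77 61 16  3  2  2]
280 R 291 [  4   3   3   3   4   2   3   3  58  67  65  67 127]
281 R 291 [ 2  2  4  3  2  2  3  4 59 71 68 75 91]
282 R 291 [ 4  4  4  2  3  2  2  2 47 70 83 65 67]
283 R 291 [ 3  2  2  2  2  1  3  3 47 70 73 72 72]
284 R 291 [ 2  2  1  2  3  2  3  4 45 68 74 73 73]
side lid pred L/R 265.27709991269893 315.30719122544787 row 193.46372414009346 192.45882478015486
191 265 319; 192 265 319; 193 265 319; 194 265 319; 195 265 319; 196 265 319; 197 266 319; 
tin pred z.045 L/R 271.00209165502804 311.6710948090165 rows 220.2759213388604 219.4133545036738
218 L 265 [46 46 45 45 39 16  6  5  3  6  4  4  5]
219 L 265 [45 47 48 43 41 23  4  5  3  4  4  4  2]
220 L 265 [46 46 47 48 43 26  5  6  3  5  5  4  4]
221 L 265 [46 46 46 46 44 30  3  5  3  4  5  5  5]
222 L 265 [49 47 46 46 47 38  3  5  7  5  4  3  4]
217 R 305 [ 2  3  1  2  3  9 48 73 71 72 74 75 76]
218 R 305 [ 1  4  3  2  4  9 46 73 75 73 72 72 71]
219 R 305 [ 2  3  1  4  5 10 45 71 71 73 73 70 70]
220 R 305 [ 3  1  4  6  4 12 47 75 74 72 70 72 71]
221 R 305 [ 4  3  3  7  5 12 45 74 74 75 71 71 67]
```

Run:
```python
from h import *
for n,rows,L,R in(('scene',(249,250,251),244,301),('side',(191,192,193,194,195),265,315)):
    im=bot.read_camera(n)['pixels'].astype(int)
    for r in rows:
        print(n,r,'L',L-4,[tuple(v) for v in im[r,L-4:L+5]]);print('   R',R-4,[tuple(v) for v in im[r,R-4:R+5]])
```

```text
scene 249 L 240 [(np.int64(162), np.int64(126), np.int64(47)), (np.int64(164), np.int64(127), np.int64(47)), (np.int64(162), np.int64(126), np.int64(47)), (np.int64(223), np.int64(177), np.int64(72)), (np.int64(175), np.int64(156), np.int64(74)), (np.int64(104), np.int64(142), np.int64(103)), (np.int64(87), np.int64(141), np.int64(108)), (np.int64(86), np.int64(141), np.int64(108)), (np.int64(87), np.int64(141), np.int64(109))]
   R 297 [(np.int64(87), np.int64(142), np.int64(109)), (np.int64(87), np.int64(142), np.int64(109)), (np.int64(84), np.int64(137), np.int64(106)), (np.int64(71), np.int64(115), np.int64(89)), (np.int64(115), np.int64(116), np.int64(94)), (np.int64(140), np.int64(119), np.int64(99)), (np.int64(143), np.int64(119), np.int64(99)), (np.int64(144), np.int64(119), np.int64(98)), (np.int64(145), np.int64(119), np.int64(96))]
scene 250 L 240 [(np.int64(155), np.int64(121), np.int64(45)), (np.int64(162), np.int64(127), np.int64(48)), (np.int64(164), np.int64(127), np.int64(48)), (np.int64(140), np.int64(110), np.int64(43)), (np.int64(144), np.int64(132), np.int64(62))
[... 5050 characters left out ...]
)), (np.int64(155), np.int64(132), np.int64(49)), (np.int64(91), np.int64(120), np.int64(80)), (np.int64(80), np.int64(133), np.int64(102)), (np.int64(80), np.int64(133), np.int64(103)), (np.int64(79), np.int64(133), np.int64(102)), (np.int64(78), np.int64(133), np.int64(101))]
   R 311 [(np.int64(78), np.int64(131), np.int64(101)), (np.int64(78), np.int64(130), np.int64(100)), (np.int64(76), np.int64(128), np.int64(97)), (np.int64(76), np.int64(108), np.int64(85)), (np.int64(119), np.int64(108), np.int64(90)), (np.int64(156), np.int64(154), np.int64(130)), (np.int64(118), np.int64(162), np.int64(121)), (np.int64(56), np.int64(134), np.int64(82)), (np.int64(58), np.int64(135), np.int64(82))]
```

```bash
python3 -m creep '[-0.0015,-0.0002,0.004,0,0,0,0.005,0,0,0.008,0,0,0,0.005,0,0,0.01,0,0,0,0.005,0,0,0.01,0,0,0,0.005,0,0,0.008,0,0,0,0.005,0,0,0.004,0,0,0,0.005,0,0,0,0,0,0,0.005,0,0,0,0,0,0,0.005,0,0,0,0,0,0,0.005]'
python3 - <<'E'
from h import *
s=bot.read_state();print(s['position'],s['contact_force'])
x,y=.452,.336;dz=s['position'][2]-.0343;print('dz',dz)
def circ(p,z,r):
    a=np.linspace(0,2*np.pi,720);P=np.c_[x+r*np.cos(a),y+r*np.sin(a),0*a+z]@p['R'].T+p['t'];P=P@p['mtx'].T;return P[:,:2]/P[:,2:]
C=[(x,y,.018+dz,.058,(0,0,255)),(x,y,.062,.049,(255,0,255))]
for n,cr in(('scene',(225,200,110,120)),('side',(240,150,105,110))):
    p=bot.read_camera(n)
    ov(p,None,C,n+'11.png',cr,5)
    pl=circ(p,.018+dz,.058);tm=circ(p,.03,.049)
    g=p['pixels'].astype(int)
    for nm,e in(('lid',pl),('tin',tm)):
        l,r=e[e[:,0].argmin()],e[e[:,0].argmax()];print(n,nm,'pred',l,r,'c',(l[0]+r[0])/2)
        for q in (l,r):
            rr=int(round(q[1]))+ (1 if nm=='lid' else 0);c=int(round(q[0]));print(c-4,[(int(v[0]),int(v[1]),int(v[2])) for v in g[rr,c-4:c+5]])
E
```

```text
clock: 11.22
position: [0.4521, 0.3364, 0.1011]
tool_rot: [0.839, 0.545, 0.0, -0.0]
contact_force: [1.0, -0.2, -4.4]
grip_width: 0.0135
[0.4521 0.3364 0.1011] [ 1.0015 -0.1641 -4.4331]
dz 0.06683406209942402
scene lid pred [245.8546 268.404 ] [301.7857 265.819 ] c 273.8201665132975
242 [(155, 123, 56), (162, 127, 49), (164, 128, 48), (163, 127, 48), (116, 130, 80), (90, 139, 104), (87, 141, 108), (87, 140, 108), (87, 140, 108)]
298 [(87, 143, 110), (87, 141, 110), (88, 143, 110), (96, 156, 120), (126, 131, 106), (153, 135, 114), (157, 137, 116), (156, 132, 112), (154, 128, 108)]
scene tin pred [251.9222 291.233 ] [298.2871 289.0872] c 275.1046503295363
248 [(150, 109, 78), (152, 110, 79), (160, 118, 85), (163, 121, 89), (163, 122, 90), (110, 100, 89), (90, 93, 88), (92, 95, 90), (92, 96, 90)]
294 [(96, 101, 94), (101, 104, 98), (105, 107, 101), (110, 113, 106), (114, 117, 110), (137, 122, 104), (158, 117, 87), (161, 117, 83), (162, 116, 83)]
side lid pred [266.2042 207.935 ] [315.2588 207.057 ] c 290.7315052946077
262 [(97, 78, 62), (95, 75, 59), (94, 73, 57), (89, 79, 60), (73, 106, 82), (78, 132, 101), (79, 132, 103), (80, 134, 103), (79, 134, 102)]
311 [(78, 130, 99), (78, 131, 99), (78, 130, 100), (100, 128, 100), (148, 114, 88), (148, 115, 88), (148, 113, 85), (147, 111, 81), (149, 113, 82)]
side tin pred [271.2021 225.2169] [311.6149 224.3515] c 291.4084763390806
267 [(99, 73, 53), (98, 72, 51), (98, 72, 52), (92, 72, 56), (72, 74, 69), (74, 75, 72), (74, 76, 71), (75, 78, 73), (76, 81, 74)]
308 [(114, 118, 110), (110, 114, 106), (106, 106, 97), (119, 99, 83), (140, 104, 76), (144, 106, 75), (149, 110, 79), (150, 110, 78), (152, 110, 75)]
```

View pics/scene11.png

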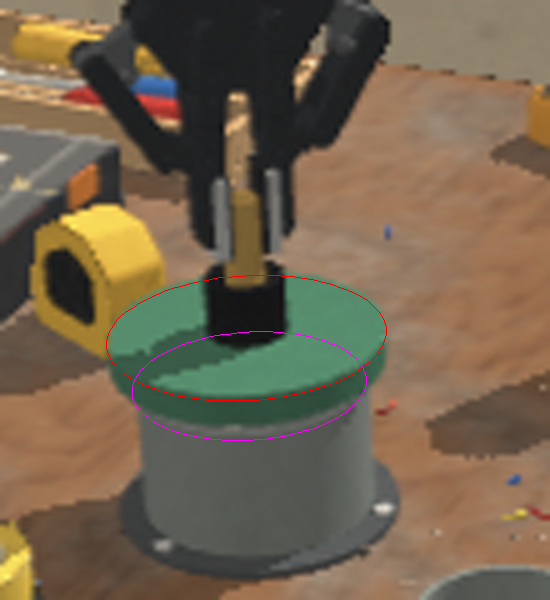

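View pics/side11.png

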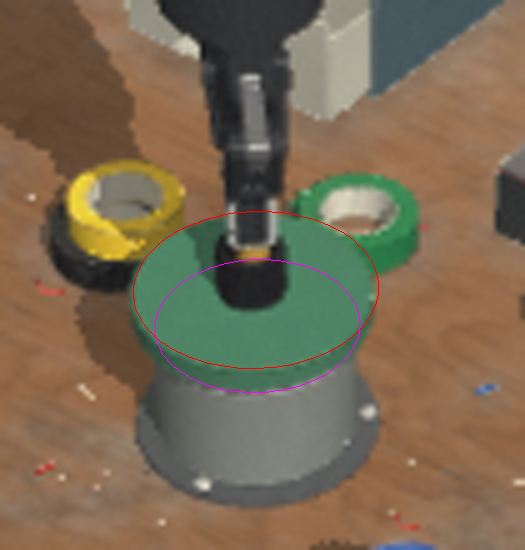

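```bash
python3 -m creep '[-0.0012,-0.0002,0.002,0,0,0,0.005,0,0,0.003,0,0,0,0.005,0,0,0.003,0,0,0,0.005,0,0,0.002,0,0,0,0.005,0,0,0.001,0,0,0,0.005,0,0,0,0,0,0,0.005,0,0,0,0,0,0,0.005]'
python3 - <<'E'
from h import *
s=bot.read_state();print(s['position'],s['contact_force'],s['ft_torque'])
E
```

```text
clock: 11.9
position: [0.451, 0.3351, 0.0896]
tool_rot: [0.839, 0.545, -0.0, -0.0]
contact_force: [0.5, 0.3, -4.2]
grip_width: 0.0137
[0.451  0.3351 0.0896] [ 0.4915  0.3193 -4.2104] [ 0.0048  0.0118 -0.0196]
```

The plug is about 6.7 mm into the mouth with no contact force. Continuing to the seat.

```bash
python3 -m creep '[0,0,0.0015,0,0,0,0.005,0,0,0.0015,0,0,0,0.005,0,0,0.0005,0,0,0,0.005,0,0,0,0,0,0,0.005,0,0,0,0,0,0,0.005]'
python3 look.py L5
python3 - <<'E'
from h import *
for i in range(3):
    s=bot.read_state();p=bot.read_camera('wrist');print(s['position'],s['contact_force'],s['ft_torque'])
E
```

```text
clock: 12.32
position: [0.4511, 0.3351, 0.0863]
tool_rot: [0.839, 0.545, 0.0, -0.0]
contact_force: [-0.3, -0.4, -4.6]
grip_width: 0.0136
[0.4511 0.3351 0.0863] [ 0.8387  0.5447  0.     -0.    ] [-0.3403 -0.355  -4.589 ] 0.013647796532151327
scene crop 252 215 scale 6
side crop 268 156 scale 6
wrist crop 254 140 scale 2
[0.451  0.3351 0.0863] [ 0.4855 -0.1312 -4.4843] [ 0.0116 -0.0216 -0.074 ]
[0.4511 0.3351 0.0863] [ 0.7545 -0.0387 -5.4173] [ 0.0268  0.0138 -0.0009]
[0.4511 0.3351 0.0863] [ 0.1275 -0.3317 -4.9931] [ 0.0016 -0.0038 -0.0331]
```

View pics/L5.png

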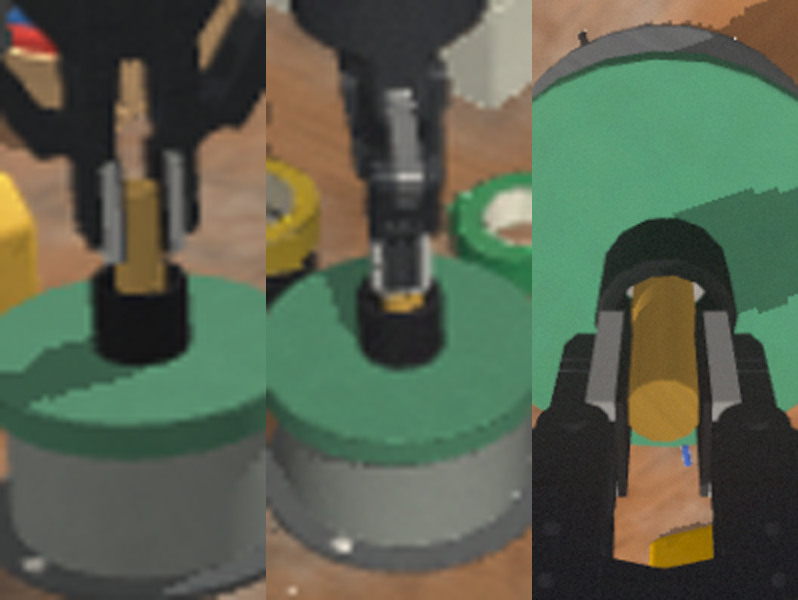

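Still carrying the full weight (−4.6 N). I go down 0.5 mm at a time until the weight comes off.

```bash
for i in 1 2; do :; done
python3 -m creep '[0,0,0.0006,0,0,0,0.005,0,0,0,0,0,0,0.005,0,0,0,0,0,0,0.005]'
python3 -m creep '[0,0,0.0006,0,0,0,0.005,0,0,0,0,0,0,0.005,0,0,0,0,0,0,0.005]'
```

```text
clock: 12.87
position: [0.4511, 0.3351, 0.0862]
tool_rot: [0.839, 0.545, 0.0, 0.0]
contact_force: [-1.2, -1.0, -0.2]
grip_width: 0.0135
clock: 13.12
position: [0.4511, 0.3351, 0.0861]
tool_rot: [0.839, 0.545, 0.0, 0.0]
contact_force: [-3.7, -3.5, 5.0]
grip_width: 0.0135
```

```bash
python3 -m creep '[0,0,0.0006,0,0,0,0.005,0,0,0,0,0,0,0.005,0,0,0,0,0,0,0.005]'
```

```text
clock: 13.37
position: [0.4511, 0.3351, 0.0861]
tool_rot: [0.839, 0.545, 0.0, 0.0]
contact_force: [-4.5, -4.1, 8.6]
grip_width: 0.0135
```

Contact came at TCP z 0.0861, which is 52 mm above the grasp height, just as a full seat requires. I relax the press and release.

```bash
python3 -m creep '[0,0,-0.001,0,0,0,0.005,0,0,0,0,0,0,0.014,0,0,0,0,0,0,0.018,0,0,0,0,0,0,0.022,0,0,0,0,0,0,0.028,0,0,0,0,0,0,0.034,0,0,0,0,0,0,0.034,0,0,0,0,0,0,0.034]'
python3 look.py L6
python3 - <<'E'
from h import *
s=bot.read_state();x,y=s['position'][:2]
for n,cr in(('scene',(225,200,110,120)),('side',(240,150,105,110))):
    ov(bot.read_camera(n),None,[(.452,.336,.070,.058,(0,0,255)),],n+'12.png',cr,5)
E
```

```text
clock: 14.03
position: [0.4512, 0.3352, 0.0854]
tool_rot: [0.839, 0.545, 0.0, -0.0]
contact_force: [0.0, -0.0, -0.5]
grip_width: 0.0341
[0.4512 0.3352 0.0854] [ 0.8386  0.5447  0.0001 -0.    ] [ 0.036  -0.0286 -0.4646] 0.03412062043736113
scene crop 252 216 scale 6
side crop 268 157 scale 6
wrist crop 254 140 scale 2
```

View pics/L6.png

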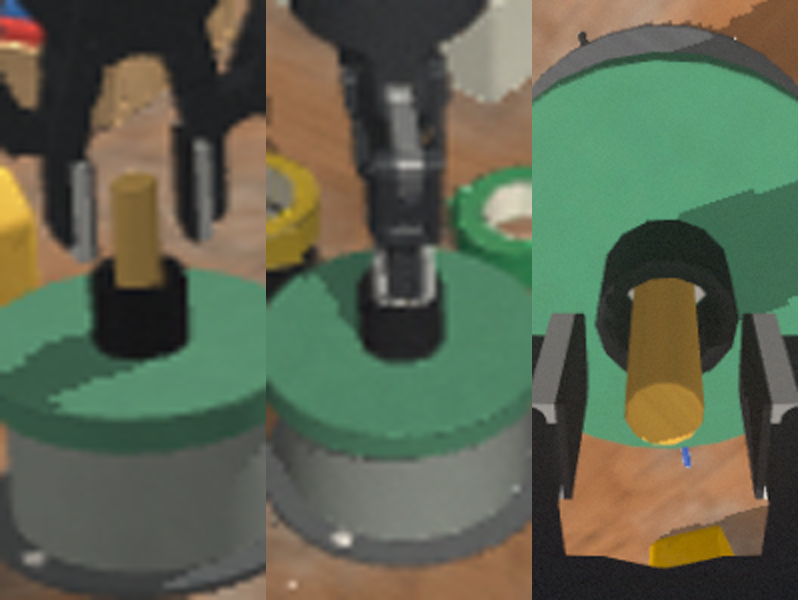

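View pics/scene12.png

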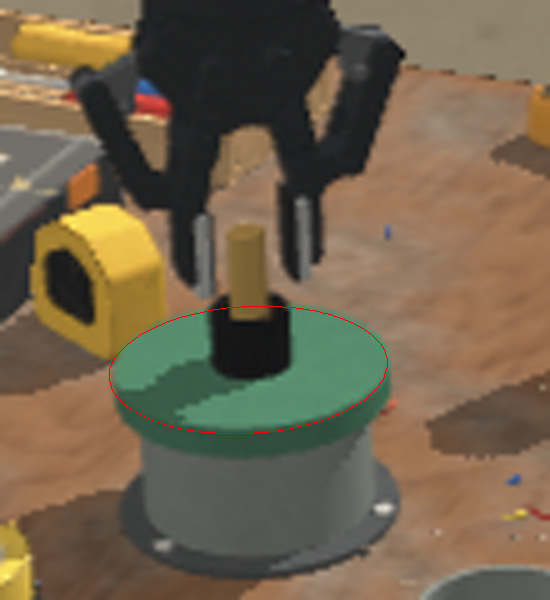

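View pics/side12.png

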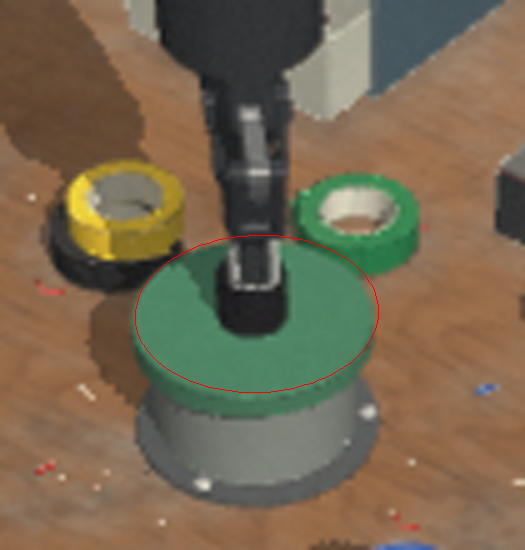

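The lids are released, level and flush: the plate matches the overlay at z = 0.070 and the force is near zero. Next I open wider and go down to the collar.

```bash
python3 -m creep '[0,0,0,0,0,0,0.06,0,0,0,0,0,0,0.06,0,0,0,0,0,0,0.06,0,0,0.006,0,0,0,0.06,0,0,0.007,0,0,0,0.06,0,0,0.006,0,0,0,0.06,0,0,0.004,0,0,0,0.06,0,0,0,0,0,0,0.06,0,0,0,0,0,0,0.06]'
python3 look.py L7
```

```text
clock: 15.03
position: [0.4506, 0.3348, 0.0617]
tool_rot: [0.839, 0.545, -0.001, 0.0]
contact_force: [-0.3, 0.1, -0.1]
grip_width: 0.0602
[0.4506 0.3348 0.0617] [ 0.8386  0.5447 -0.0007  0.    ] [-0.3462  0.0725 -0.0925] 0.06019735349791463
scene crop 253 226 scale 6
side crop 268 164 scale 6
wrist crop 254 140 scale 2
```

View pics/L7.png

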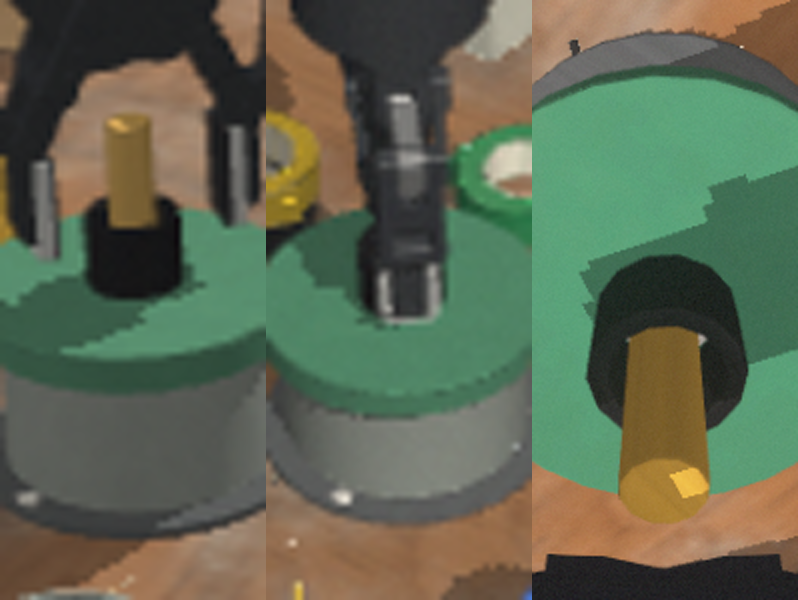

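```bash
python3 -m creep '[0,0,0.002,0,0,0,0.05,0,0,0,0,0,0,0.042,0,0,0,0,0,0,0.036,0,0,0,0,0,0,0.025,0,0,0,0,0,0,0.025,0,0,0,0,0,0,0.025,0,0,0,0,0,0,0.025]' 50
python3 look.py L8
```

```text
clock: 15.77
position: [0.4514, 0.3354, 0.061]
tool_rot: [0.839, 0.545, 0.0, -0.0]
contact_force: [0.1, -0.7, 4.2]
grip_width: 0.0316
[0.4514 0.3354 0.061 ] [ 0.8386  0.5447  0.0004 -0.    ] [ 0.0625 -0.6904  4.1591] 0.031591802601847775
scene crop 252 226 scale 6
side crop 268 164 scale 6
wrist crop 254 140 scale 2
```

View pics/L8.png

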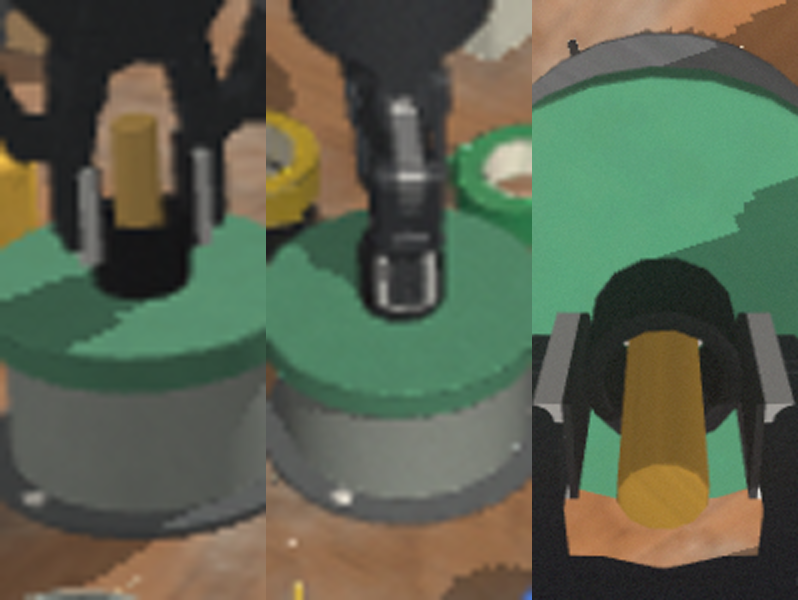

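The collar is gripped (31.6 mm reading) and the stem stands free of the pads. I lift slowly and check the force.

```bash
python3 -m creep '[0,0,-0.002,0,0,0,0.025,0,0,-0.003,0,0,0,0.025,0,0,-0.003,0,0,0,0.025,0,0,-0.002,0,0,0,0.025,0,0,0,0,0,0,0.025,0,0,0,0,0,0,0.025]'
python3 look.py L9
```

```text
clock: 16.42
position: [0.4511, 0.3351, 0.0705]
tool_rot: [0.839, 0.545, 0.0, -0.0]
contact_force: [-0.3, -0.2, -1.4]
grip_width: 0.032
[0.4511 0.3351 0.0705] [ 0.8387  0.5447  0.0001 -0.    ] [-0.3369 -0.2497 -1.3953] 0.03201071984324638
scene crop 252 222 scale 6
side crop 268 162 scale 6
wrist crop 254 140 scale 2
```

View pics/L9.png

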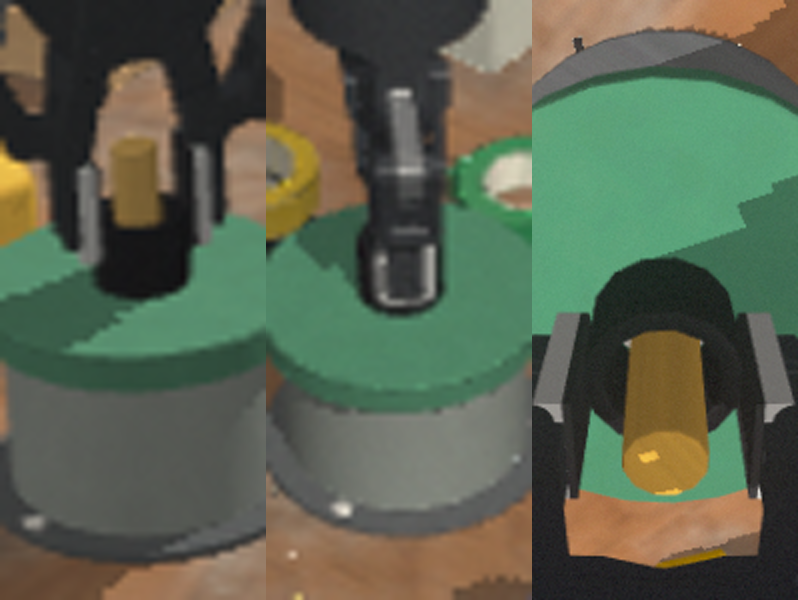

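The stem stays put while the lid rises, and −1.4 N is the outer lid's weight alone. Continuing to about +97 mm.

```bash
python3 -m creep '[0,0,-0.005,0,0,0,0.025,0,0,-0.009,0,0,0,0.025,0,0,-0.011,0,0,0,0.025,0,0,-0.012,0,0,0,0.025,0,0,-0.012,0,0,0,0.025,0,0,-0.012,0,0,0,0.025,0,0,-0.011,0,0,0,0.025,0,0,-0.009,0,0,0,0.025,0,0,-0.006,0,0,0,0.025,0,0,0,0,0,0,0.025]'
python3 -m creep '[0,0,0,0,0,0,0.025,0,0,0,0,0,0,0.025,0,0,0,0,0,0,0.025,0,0,0,0,0,0,0.025]'
python3 look.py L10
python3 - <<'E'
from h import *
dz=bot.read_state()['position'][2]-.061;print(dz)
x,y=.452,.336
C=[(x,y,.070+dz,.058,(0,0,255)),(x,y,.062,.052,(255,0,255)),(x,y,.066,.052,(255,0,255)),(x,y,.130,.008,(255,255,0))]
for n,cr in(('scene',(225,190,110,120)),('side',(240,140,105,115))):
    ov(bot.read_camera(n),None,C,n+'13.png',cr,5)
E
```

```text
clock: 17.4
position: [0.4521, 0.3358, 0.1596]
tool_rot: [0.839, 0.545, 0.002, -0.0]
contact_force: [0.2, 0.1, -0.9]
grip_width: 0.0319
clock: 17.73
position: [0.4505, 0.3348, 0.1565]
tool_rot: [0.839, 0.545, -0.001, 0.0]
contact_force: [0.2, -0.9, -1.9]
grip_width: 0.0318
[0.4505 0.3348 0.1565] [ 0.8386  0.5447 -0.0009  0.    ] [ 0.1772 -0.9358 -1.8657] 0.031783860640874344
scene crop 251 185 scale 6
side crop 267 133 scale 6
wrist crop 254 140 scale 2
0.09592204690634809
```

View pics/scene13.png

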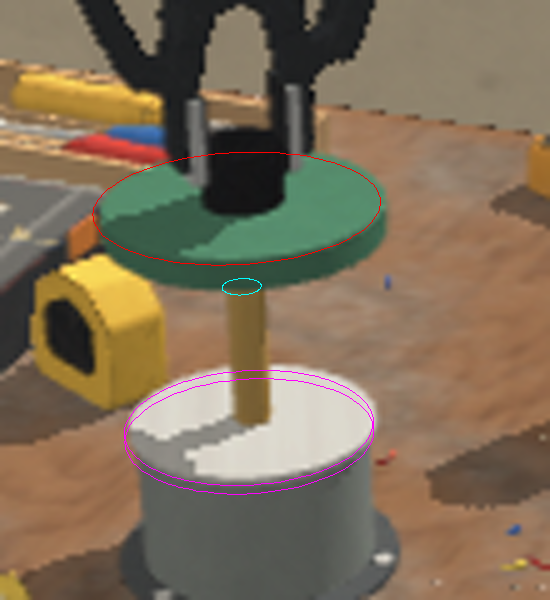

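View pics/side13.png

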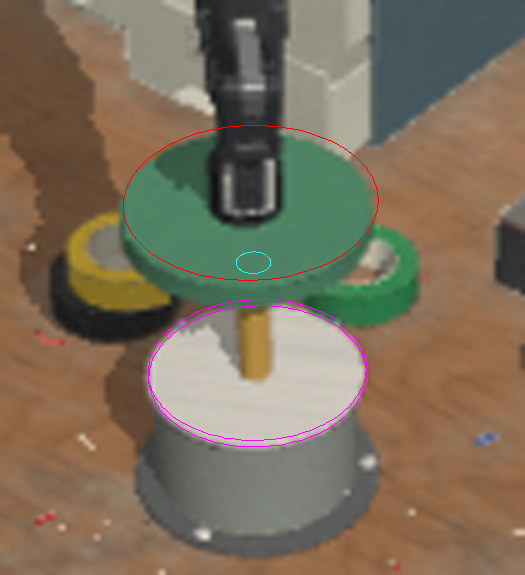

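Run:
```python
from h import *
I=[]
for n,cr in(('scene',(245,258,62,50)),('side',(262,195,62,50))):
    p=bot.read_camera(n);x0,y0,w,h=cr
    im=cv2.cvtColor(p['pixels'],cv2.COLOR_RGB2BGR)[y0:y0+h,x0:x0+w];I.append(cv2.resize(im,None,fx=6.4,fy=6.4,interpolation=cv2.INTER_NEAREST))
    C=[]
cv2.imwrite('pics/f14.png',np.hstack(I))
for n in('scene','side'):
    p=bot.read_camera(n);s=bot.read_state()
    for l in('inner_stem','outer_collar','tin_mouth'): print(n,l,[(r['score'],r['at']) for r in bot.pinpoint(p,l)][:2])
    for z in(.113,.083+.0959):
        v=p['mtx']@(p['R']@np.array([.4515,.3355,z])+p['t']);print(z,v[:2]/v[2])
s=bot.read_state();print(s['position'],s['tool_rot'],s['qd'].round(4),s['grip_width'])
for l,o in (('parts_jar',0),('tape_measure',0),('multimeter',0)):
    pass
```

```text
scene inner_stem [(0.77, [274.0, 252.6])]
scene outer_collar [(0.89, [271.6, 220.2])]
scene tin_mouth [(0.93, [326.0, 323.0]), (0.77, [266.8, 333.9])]
0.113 [273.5718 254.3518]
0.1789 [271.9709 224.7825]
side inner_stem [(0.72, [294.4, 200.4])]
side outer_collar [(0.58, [290.5, 174.5])]
side tin_mouth [(0.89, [288.9, 215.4]), (0.87, [212.3, 236.6])]
0.113 [290.3191 197.9434]
0.1789 [289.4434 175.2133]
[0.4511 0.3352 0.1575] [ 0.8386  0.5447  0.0001 -0.    ] [-0.0006  0.     -0.0006  0.0016  0.0008  0.0003] 0.031865557266239
```

View pics/f14.png

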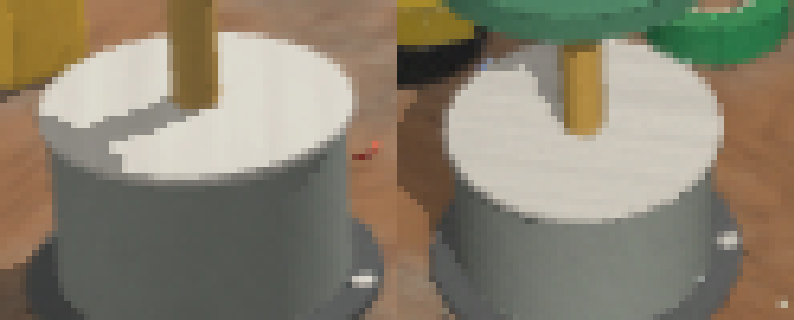

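View pics/L10.png

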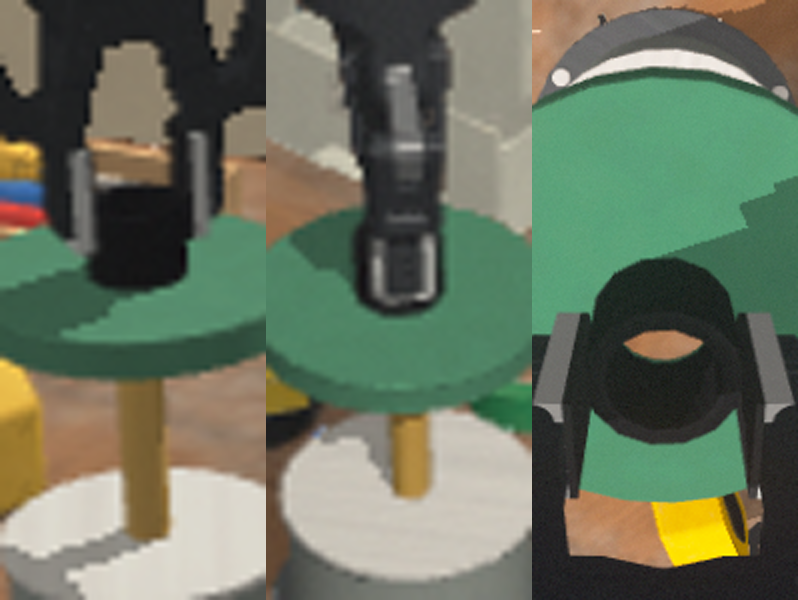

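The flange lies flush and level on the rim with no visible gap. The outer lid is held level, its skirt about 22 mm above the stem top. Handing in.

Run:
```python
from h import *
p=bot.read_camera('side')
for l in('parts_jar','tape_measure','multimeter'): print(l,[(r['score'],atz(p,r['at'],0)) for r in bot.pinpoint(p,l)][:1])
s=bot.read_state();print(s['clock'],s['position'],s['qd'].round(4),s['contact_force'])
print(bot.hand_in())
```

```text
parts_jar [(0.96, array([0.4104, 0.1389, 0.    ]))]
tape_measure [(0.58, array([0.634 , 0.2736, 0.    ]))]
multimeter [(0.7, array([ 0.582 , -0.0594,  0.    ]))]
18.6833 [0.4511 0.3351 0.1575] [-0.0004 -0.0003 -0.0014 -0.     -0.001  -0.0003] [ 0.681   0.23   -0.7431]
the job is handed in; nothing more can be done
None
```

I closed the tin with both lids, seated the inner lid, released the stem, and lifted the green outer lid off by its collar. I handed the job in at 18.7 s with the outer lid still held; the hand-in gave no verdict.

**Placing:** I lifted both lids together by the stem and lowered them until the weight came off. That happened 52 mm above the height where I gripped them, which is what a full seat requires.

**Last checks:**
- **Inner lid:** its flange lies flush and level on the rim. It is about 1 mm off centre by eye, and the limit is 6 mm.
- **Outer lid:** it is level, with the collar about 117 mm above the rim and the skirt about 22 mm above the stem top. The wrist read about −0.7 to −1.9 N, close to the outer lid's own weight.
- **Bystanders:** the jar, tape measure and multimeter showed up within about 10 mm of where they were found at the start. That is within the noise of the detections.

**What disagreed:**
- **Fingertip position:** the fingertips showed in the images about 16–25 mm behind the reported TCP, not 17 mm ahead as given. My first close on the stem shut above it without touching anything, so I set the grasp heights from the images after that.
- **Tin position:** the scene camera put the tin up to 2 mm off the wrist camera's estimate. I aimed between the two, and the plug went in without catching.
- **Flange height:** in the scene camera the flange looked about 1 pixel (roughly 2 mm) higher than predicted. I judged that as calibration error, because the contact height and the side camera both agreed with a full seat.

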